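Load a tealight into the pot warmer with a cranked lifter

ROBOT

A 6-joint arm with a two-finger parallel gripper is mounted at the origin on a cart in front of the work surface, level with it; the furniture and walls round the work are solid. World frame = base frame: x ahead of the robot, y to its left, z up, the work surface at z = 0. Lengths are in m, angles in degrees, forces in N, time in s.
With the tool pointing down it reaches from about 0.325 to 0.85 m from the base axis. Payload 15.5 kg.
Tool frame: the origin (TCP) lies at the very end of the fingers, on their centre line; the grasp point (between the pads) lies 19 mm behind it; z points along the fingers, x is the direction in which the jaws open and shut, and the axes are right-handed (so a half turn about z gives the same grasp; the last joint's range is limited). The gripper opens to 91 mm and grips with 3 to 60 N. Pads are 32 mm wide; open, the fingers measure 118 mm over their backs; the gripper's body (76 mm by 178 mm) begins 60 mm behind the grasp point.
Start: joints at [-79.211, 28.281, 77.091, -0, 74.628, -5.472], TCP at [0.175, -0.6, 0.214] pointing down, gripper open.
Joint ranges: [-166.48, 166.48], [-47.26, 123.95], [12.59, 153.08], [-70.14, 250.14], [6.76, 159.57], [-176.63, 176.63]. Speed limits (degrees/s): [108.29, 108.29, 147.25, 172.46, 172.46, 172.46].

INTERFACE

Orientations are given as [roll, pitch, yaw] about the fixed x, y, z axes, in that order (R = Rz(yaw) Ry(pitch) Rx(roll)).
In Python, from cell import bot gives the robot as it stands. The module is installed in compiled form; this text tells all that it offers.
- The arm moves only by the tool jog_arm, never from a script. Its argument "deltas" is a list that holds one entry, the list of rows, each a list of 7 numbers: the opening, from 0 (shut) to 1 (fully open), then the shift along the tool's x, y, z in m, then the turn, a rotation vector about the tool's x, y, z in degrees. In form: [[[claw, x, y, z, ax, ay, az], ...]]. A call has 1 to 5 rows; each row is the pose to reach, as a shift and turn from the pose commanded when the call began, along the tool's axes at that moment; what a row does not reach only later rows make up. A row lasts 1/8 s, in which the tool goes at most 62.5 mm and 10.7 degrees, less where a joint would pass 70% of its speed; a pose out of reach is approached as far as the arm can. A call with a gripper value outside its range is refused whole. The fingers move at their own pace and stop on an object; "newtons" is the grip in N (left out, the last holds). Time passes only in rows, so rows that repeat a pose let the fingers close. It gives the time, the measured TCP pose, the force and the opening at its end, in the units of the state.
- bot.state(): the state, without advancing time (a new reading comes with each control period).
- bot.capture(name): name is "scene" or "top" or "wrist"; returns (picture, depth): 420x560x3 uint8, red, green, blue; 420x560 float32, m along the optical axis (not along the pixel's ray), 0 where there is no reading.
- bot.camera_params(name): a dict with "fovy" (degrees; the focal length in pixels is half the picture's height over the tangent of half this angle, whatever the lens; pixels are square), "cx", "cy" (the principal point, pixels), "position" and "rotation" of the camera in the world. Camera axes: x right, y down, z forward; pixel columns grow to the right and rows downward; lengths in m; the calibration is good to about 2 mm. The wrist camera is an equidistant fisheye: a pixel r from the principal point sees the ray r / f radians off the axis. A picture is of the moment at which its call begins: read the wrist's pose just before it. camera_params takes no time and is no camera call; for the wrist camera it gives the pose at the moment of the call.
- bot.finish_job(): hands the job in, once; it reports no verdict.
Trained networks look in the newest picture that a camera, given by its name, has taken for a name from the list of things; names that differ only in an ending like _2 or _b are one class to them, and where a whole thing is asked for, a point or a joint stands for the part that bears it (a point fixed in the world has none). Each returns a list of dicts, best first, with "score" (0 to 1); they miss things now and then, are a little off and sometimes report something else, mostly with a low value. They report only what shows in the picture. A call takes as long as a camera call.
- bot.boxes_of(camera, target): "at" ([x, y, z] in m, in world coordinates, good to about 4 mm: the middle of the surface that is visible of it).
- bot.outline_of(camera, target): "region" (420x560 bool, what is visible of it).
The state is a dict: "time": time; "joint_positions": joint angles; "qd": joint speeds; "joint_efforts": joint torques, N m; "ee_pos": TCP position; "orientation": TCP orientation; "ft_force": force on the tool from outside, world axes, zero at the start; "ft_torque": the same for the moment, N m; "gripper_width": finger opening in m.
Only numpy, scipy, OpenCV 4.12 (cv2) and the standard library are available. Lean on these libraries where they do the work, as an engineer would, in place of code of your own. Each camera call takes 0.05 s, during which the arm holds its last target.

TASK

Load the tealight that lies on the blade of the little cranked lifter into the pot warmer: carry it level on the blade, set the blade down in the channel before the mouth and slide it in gently, by feel, until the tealight is past the sprung wires of the clip and fully home. Draw the lifter out and lay it down on the worktop, clear of the warmer. Keep fingers off the tealight, do not shove the warmer along, and leave the pot and the other things alone.

Things in the scene. Friction and masses are not known exactly. Their poses are not given: they have to be found in the camera images.
- warmer: wooden pot warmer, loose, 1.6 kg; origin at the underside of its base, x points inward from its open mouth, z up. Base x -95 to +60 mm, y +-60, top z 14. Channel y +-13 along the whole base, floor z 12.5. Steel slat grate x -40 to +60, z 63 to 72, on four 8 mm posts at x -32 and +52, y +-52; in front of x -40 the base is open above. It slides on the worktop if pushed with about 9 N or more
- warmer_mouth (a point): middle of the warmer's mouth: on the channel floor under the grate's front edge (warmer x -40, y 0, z 12.5 mm); axes as the warmer's
- lifter_grip (a point): centre of the lifter's wooden handle, where to grip it; x points to the blade, z up; lifter 0.12 kg. Handle straight from x -50 to +65 mm, 16 wide, 14 high, its centre 36 mm above the blade's underside. Behind, a leg runs down to a butt (to x -91) level with the blade's underside: so the lifter stands level by itself on a flat surface. Blade at x +95 to +141
- blade_tip (a point): middle of the front edge of the lifter's blade at its upper face, 141 mm ahead of the grip centre and 32 mm lower; axes as the lifter's. Steel blade, flat, 46 mm long, 20 mm wide, 4 mm thick. An upright heel (16 mm wide, 22 mm high) 45.5 mm behind this point pushes a tealight lying on the blade. A blade pressed hard on the channel floor drags and jams; let it just skim the floor
- tealight_mid (a point): centre of the tealight to load: aluminium cup 38 mm across, 15 mm high, 0.02 kg, loose, 7.5 mm from its underside to this point. It starts on the lifter's blade 2 to 3 mm ahead of the heel. Home in the clip with the blade gone, this point is 23.3 mm above the warmer's underside
- pot: polished lidded pot 85 mm across, 82 mm high, standing loose on the warmer's grate; origin at its underside
- spare_tealight: a spare tealight like the other, standing on the worktop to the left; not to be used; origin at its underside
- matchbox: matchbox 36x53x14 mm on the worktop to the left; origin at its underside
- timer: kitchen timer 63 mm across, 48 mm high on the worktop behind, right; origin at its underside
- clip_track (a point): warmer x +8, y 0, z 23.3 mm. Astride the channel a steel clip is clamped so that a tealight home in it has its centre within 14 mm of this point along x; where is not reported: feel it. Two sprung wires, flared to the mouth, give 3 mm each at a push of 2 to 3 N and close behind it; stiff posts stop it. It then stands on ledges 1.8 mm above the base. Keep the blade's top below z 20 there

How it is judged (in metres and radians):
On the way, in this order (a step that is already met when the one before it is completed fails the run):
1. The tealight is carried on the lifter above the worktop (height (world z) of tealight_mid above 0.03 m and z of tealight_mid in the frame of blade_tip above 0.003 m and distance between tealight_mid and blade_tip below 0.04 m), for 0.3 s.
2. The tealight is in the clip (x of tealight_mid in the frame of warmer above -0.009 m and z of tealight_mid in the frame of warmer below 0.029 m and y of tealight_mid in the frame of warmer between -0.006 and 0.006 m), for 0.2 s.
At the end, for the whole second after the job is handed in: Tealight home in the clip, level (within 3 degrees) on its ledges: within 4 mm of the warmer's midline, centre 22.2 to 26.2 mm above its underside, x -9 to +25 mm. Lifter at rest on the worktop, tip over 0.10 m from the warmer's centre. Warmer moved under 4 mm, pot still on it (x of tealight_mid in the frame of warmer between -0.009 and 0.025 m and y of tealight_mid in the frame of warmer between -0.004 and 0.004 m and z of tealight_mid in the frame of warmer between 0.0222 and 0.0262 m and angle between tealight_mid's own z axis and vertical below 0.05 rad and horizontal distance between blade_tip and warmer above 0.1 m and contact force between lifter and warmer below 0.1 N and height (world z) of lifter_grip below 0.045 m and linear speed of each of lifter, tealight below 0.02 m/s and distance of warmer from where it was at the start of the episode below 0.004 m and horizontal distance between pot and warmer below 0.035 m); the robot touches nothing.
It fails at once if The tealight tips more than 15 degrees (angle between tealight_mid's own z axis and vertical above 0.26 rad).
It fails at once if The fingers touch the tealight (contact force between the fingers and tealight above 0.3 N).
It fails at once if The tealight is forced into the clip with more than 14 N, or the lifter pressed on the warmer with more than 20 N (contact force between tealight and warmer above 14 N or contact force between lifter and warmer above 20 N).
It fails at once if The warmer is shoved more than 4 mm (distance of warmer from where it was at the start of the episode above 0.004 m).
It fails at once if The pot is tipped or moved more than 15 mm, or the spare tealight, matchbox or timer more than 20 mm (angle between pot's own z axis and vertical above 0.2 rad or distance of pot from where it was at the start of the episode above 0.015 m or distance of any of spare_tealight, matchbox, timer from where it was at the start of the episode above 0.02 m).
It also fails if it takes over 64 s, if anything falls off the work surface, if the arm or the gripper's body presses on something with over 40 N, if the wrist force passes 120 N, or if a joint passes its speed limit or range.

## Working session

There is one attempt and no reset: what is moved stays moved. The work goes in short steps, Python scripts to look and compute and a tool call to move; the robot and the scene stay as the last step left them, time stands still between calls to the robot, and variables do not carry over. Pictures are saved under pics/ and viewed, and the job is handed in when it is done.

Besides the shell and the picture viewer there is one more tool, called after ">>>" as name(argument=value, ...), one argument or row to a line, values as JSON. jog_arm: Moves the arm, as the interface text tells. Its arguments: {"type":"object","properties":{"deltas":{"type":"array","items":{"type":"array","items":{"type":"array","items":{"type":"number"}}}},"newtons":{"type":"number"}},"required":["deltas"]}

```bash
mkdir -p pics; python3 - <<'E'
from cell import bot
import cv2,numpy as np
print(bot.state())
for c in ("scene","top"):
    p,d=bot.capture(c); cv2.imwrite(f"pics/{c}0.png",p[:,:,::-1]); np.save(f"{c}0.npy",d)
    k=bot.camera_params(c); print(c,k)
    for t in ["warmer","lifter_grip","blade_tip","tealight_mid","pot","spare_tealight","matchbox","timer","warmer_mouth"]:
        print(t,[(np.round(b["at"],4).tolist(),round(b["score"],2)) for b in bot.boxes_of(c,t)[:3]])
print(bot.state()["time"])
E
```

```text
{'time': 0.0, 'joint_positions': array([-7.92138942e+01,  2.83156333e+01,  7.71261128e+01, -9.44901719e-05,
        7.46302991e+01, -5.46993745e+00]), 'qd': array([-0.04185671,  0.03264225, -0.03172664, -0.00854615,  0.01647358,
       -0.00559346]), 'joint_efforts': array([ 2.18761299e-03, -8.78811264e+01, -3.81860268e+01,  7.06098368e-02,
        5.33815159e-02, -6.39274072e-05]), 'ee_pos': array([ 0.17490601, -0.59962908,  0.21333617]), 'orientation': array([-1.79993223e+02,  7.17258878e-02, -7.37439274e+01]), 'ft_force': array([ 0.46712354, -0.05716267, -0.34724235]), 'ft_torque': array([-0.02542689,  0.02400274, -0.02682611]), 'gripper_width': 0.09118913587661086}
scene {'fovy': 44.34517663809811, 'cx': 279.238278153765, 'cy': 210.78060403719857, 'position': array([-0.07619184,  0.64780577,  0.99097874]), 'rotation': array([-140.39979612,    0.5141818 , -119.32775145])}
warmer [([0.5309, 0.305, 0.0145], 0.6)]
lifter_grip [([0.4731, 0.0296, 0.0372], 0.94), ([0.576, 0.512, 0.0163], 0.59)]
blade_tip [([0.4768, 0.0313, 0.0393], 0.79)]
tealight_mid [([0.5859, 0.0889, 0.0112], 0.68)]

[... 300 characters left out ...]
: 48.19991218362199, 'cx': 272.42868196448615, 'cy': 205.1247524354577, 'position': array([0.46804193, 0.27549932, 0.98551314]), 'rotation': array([-172.92425586,    1.31362044,  -91.15986336])}
warmer [([0.5408, 0.278, 0.0134], 0.33)]
lifter_grip [([0.4837, 0.0379, 0.0398], 0.81)]
blade_tip [([0.4826, 0.0335, 0.0371], 0.61), ([0.5388, 0.276, 0.0107], 0.37)]
tealight_mid [([0.5879, 0.086, 0.0125], 0.81)]
pot [([0.5582, 0.3272, 0.1345], 0.75)]
spare_tealight [([0.4839, 0.5062, 0.0073], 0.69), ([0.6969, 0.1372, 0.0213], 0.66)]
matchbox [([0.5772, 0.5063, 0.0124], 0.73), ([0.5388, 0.2782, 0.0129], 0.33)]
timer [([0.6979, 0.1347, 0.023], 0.88)]
warmer_mouth [([0.5371, 0.2779, 0.0101], 0.77)]
1.0
```

View pics/top0.png

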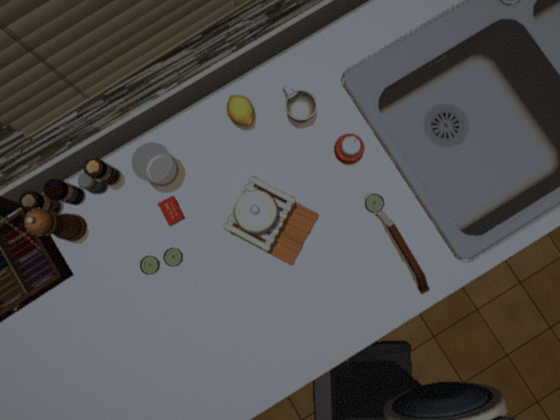

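View pics/scene0.png

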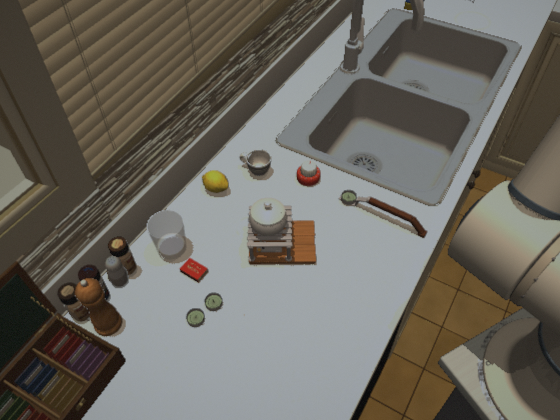

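The top view shows the lifter from its butt at about (424,287) to the tealight at (374,204). The warmer is at about (270,220), with its mouth facing lower right and the channel in the brown base. The pot is on the grate at (255,210). Next I'll measure in detail.

```bash
cat > h.py <<'E'
import numpy as np,cv2
from scipy.spatial.transform import Rotation as R
def K(k,shape=(420,560)):
    f=shape[0]/2/np.tan(np.radians(k["fovy"]/2)); return f,k["cx"],k["cy"]
def Rm(k): return R.from_euler("xyz",k["rotation"],degrees=True).as_matrix()
def cloud(k,d):
    f,cx,cy=K(k); v,u=np.mgrid[0:420,0:560]
    P=np.stack([(u-cx)/f*d,(v-cy)/f*d,d],-1)
    return P@Rm(k).T+k["position"]
def proj(k,X):
    f,cx,cy=K(k); p=(np.asarray(X)-k["position"])@Rm(k)
    return np.stack([p[...,0]/p[...,2]*f+cx,p[...,1]/p[...,2]*f+cy],-1)
def unproj(k,uv,z):
    f,cx,cy=K(k); uv=np.asarray(uv,float)
    r=np.stack([(uv[...,0]-cx)/f,(uv[...,1]-cy)/f,np.ones(uv.shape[:-1])],-1)@Rm(k).T
    return k["position"]+r*((z-k["position"][2])/r[...,2])[...,None]
def rect(c,yaw,x0,x1,y0,y1,z):
    a=np.radians(yaw);M=np.array([[np.cos(a),-np.sin(a)],[np.sin(a),np.cos(a)]])
    q=np.array([[x0,y0],[x1,y0],[x1,y1],[x0,y1]])@M.T+c
    return np.c_[q,np.full(4,z)]
E
python3 - <<'E'
from h import *
from cell import bot
for c,(x0,x1,y0,y1) in {"top":(210,440,150,300),"scene":(230,440,170,280)}.items():
    k=bot.camera_params(c); P=cloud(k,np.load(c+"0.npy"))
    im=cv2.imread(f"pics/{c}0.png")[y0:y1,x0:x1]
    cv2.imwrite(f"pics/{c}z.png",cv2.resize(im,None,fx=3.4,fy=3.4,interpolation=cv2.INTER_CUBIC))
    # work surface check
    m=(np.abs(P[...,2])<.01)&(np.abs(P[...,0]-.4)<.1)&(np.abs(P[...,1]-.25)<.3)
    print(c,"table z",np.median(P[m][:,2]),P[m][:,2].std())
    s=(P[...,2]>.006)&(P[...,2]<.02)&(np.hypot(P[...,0]-.54,P[...,1]-.29)<.13)
    w=P[s]; print("base",len(w),w.mean(0))
    r=cv2.minAreaRect((w[:,:2]*1000).astype(np.float32)); print(r)
    # handle
    for nm,b in (("h",bot.outline_of(c,"lifter_grip")),("w",bot.outline_of(c,"warmer")),("t",bot.outline_of(c,"tealight_mid")),("p",bot.outline_of(c,"pot"))):
        if not b: print(nm,None);continue
        g=b[0]["region"];Q=P[g]; print(nm,g.sum(),b[0]["score"],np.round(np.median(Q,0),4),np.round(Q.min(0),3),np.round(Q.max(0),3))
        np.save(f"{c}_{nm}.npy",g)
E
```

```text
top table z 0.0009770085620504632 0.00189479892494625
base 1883 [0.53371253 0.2635257  0.01449094]
((530.954345703125, 290.08258056640625), (229.37319946289062, 208.1374053955078), 56.15648651123047)
h 749 0.74 [0.4836 0.031  0.0419] [ 0.403 -0.018  0.001] [0.573 0.275 0.986]
w 3216 0.57 [0.5395 0.2762 0.0162] [ 0.466  0.201 -0.005] [0.654 0.392 0.986]
t 294 0.66 [0.5889 0.084  0.0129] [ 0.468  0.063 -0.002] [0.609 0.275 0.986]
p 1638 0.64 [0.5614 0.3227 0.1335] [ 0.468  0.275 -0.002] [0.619 0.375 0.986]
scene table z 1.0458122341128195e-05 0.0020702862492114208
base 1697 [0.52926559 0.28934634 0.01359331]
((553.4618530273438, 289.17303466796875), (155.173583984375, 227.1693572998047), 51.81057357788086)
h 587 0.65 [0.4709 0.027  0.0375] [-0.076 -0.027 -0.004] [0.57  0.648 0.991]
w 2575 0.91 [0.5314 0.3048 0.0149] [-0.076  0.201 -0.003] [0.633 0.648 0.991]
t 178 0.47 [0.5873 0.0862 0.0121] [0.566 0.064 0.002] [0.607 0.105 0.022]
p 1159 0.56 [0.5484 0.3349 0.1296] [-0.076  0.289 -0.002] [0.666 0.648 0.991]
```

View pics/topz.png

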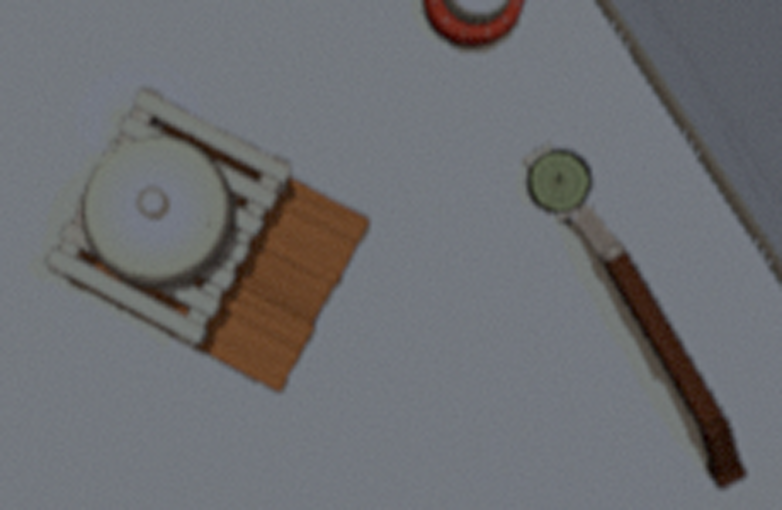

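View pics/scenez.png

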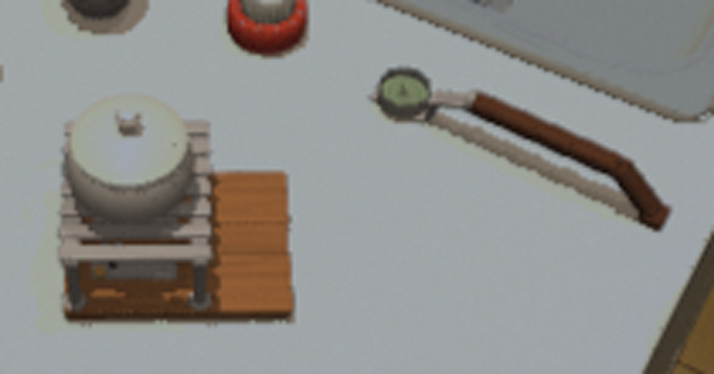

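```bash
python3 - <<'E'
from h import *
from cell import bot
kt=bot.camera_params("top");ks=bot.camera_params("scene")
a=unproj(kt,[[318.2,215.3],[292.4,264.7]],.014)
b=unproj(ks,[[313.8,220.6],[316.0,259.5]],.014)
for q in (a,b):
    e=q[0]-q[1]; print(np.round(q,4),np.linalg.norm(e),"yaw",np.degrees(np.arctan2(e[1],e[0]))+90, 'mid',q.mean(0))
# lifter: butt, tealight
for c,k in(("top",kt),("scene",ks)):
    P=cloud(k,np.load(c+"0.npy")); g=np.load(f"{c}_h.npy"); g=cv2.erode(g.astype(np.uint8),np.ones((3,3)))>0
    Q=P[g]; Q=Q[(np.abs(Q[:,2]-.043)<.006)]
    m=Q.mean(0);u,s,v=np.linalg.svd((Q-m)[:,:2]); print(c,"handle top",m,len(Q),np.degrees(np.arctan2(*v[0][::-1])),s)
    t=(Q-m)[:,:2]@v[0]; print(t.min(),t.max())
E
```

```text
[[0.5656 0.2008 0.014 ]
 [0.465  0.2569 0.014 ]] 0.1151878969853867 yaw 60.85834439272324 mid [0.51531572 0.2288058  0.014     ]
[[0.5644 0.202  0.014 ]
 [0.4655 0.2574 0.014 ]] 0.11334729710314503 yaw 60.75870216296771 mid [0.51490513 0.22971274 0.014     ]
top handle top [0.48768141 0.03297249 0.0437186 ] 343 -151.91729120699625 [0.67357443 0.05749778]
-0.06666087043081657 0.06618141031685792
scene handle top [0.48182566 0.03448585 0.04171402] 223 -151.35163456051885 [0.53854252 0.04961628]
-0.06956142685435152 0.0590900988982532
```

```bash
cat >> h.py <<'E'
def tool(s): return R.from_euler("xyz",s["orientation"],degrees=True)
def delta(s,pos,yaw,pitchfix=True):
    A=tool(s); B=R.from_euler("xyz",[180,0,yaw],degrees=True)
    return A.inv().apply(np.array(pos)-s["ee_pos"]), (A.inv()*B).as_rotvec(degrees=True)
E
python3 - <<'E'
from h import *
from cell import bot
s=bot.state()
print(delta(s,[.485,.033,.2],-61.7))
E
```

```text
(array([-0.52087475, -0.47483955,  0.01393988]), array([-1.09088413e-03, -1.26063785e-04, -1.20388222e+01]))
```

>>> jog_arm(
  deltas=[
    [[1,-0.04,-0.036,0.001,0,0,-1],[1,-0.08,-0.072,0.002,0,0,-2],[1,-0.12,-0.11,0.003,0,0,-3],[1,-0.16,-0.147,0.004,0,0,-4],[1,-0.2,-0.184,0.005,0,0,-5]],
  ],
)

```text
time: 2.02
ee_pos: [0.2962, -0.355, 0.2091]
orientation: [-180.0, -0.0, -68.7]
ft_force: [2.1, -0.5, -0.0]
gripper_width: 0.0912
```

>>> jog_arm(
  deltas=[
    [[1,-0.04,-0.036,0.001,0,0,-1],[1,-0.08,-0.072,0.002,0,0,-2],[1,-0.12,-0.11,0.003,0,0,-3],[1,-0.16,-0.147,0.004,0,0,-4],[1,-0.2,-0.184,0.005,0,0,-5]],
  ],
)

```text
time: 2.65
ee_pos: [0.3952, -0.1018, 0.2042]
orientation: [-180.0, -0.0, -63.7]
ft_force: [1.4, -0.2, -0.3]
gripper_width: 0.0913
```

```bash
python3 - <<'E'
from h import *
from cell import bot
s=bot.state();print(s["time"],s["ee_pos"],s["orientation"],s["joint_positions"])
print(delta(s,[.485,.033,.2],-61.7))
E
```

```text
2.65 [ 0.39517566 -0.10178927  0.2041623 ] [-1.79966075e+02 -3.89872642e-02 -6.37197608e+01] [-2.28425605e+01  1.15304310e+01  1.06462961e+02  1.54789924e-04
  6.19549268e+01  4.08771160e+01]
(array([-0.08108936, -0.14021713,  0.00419015]), array([-0.03323466, -0.03958118, -2.0197491 ]))
```

>>> jog_arm(
  deltas=[
    [[1,-0.028,-0.048,0.001,0,0,-1],[1,-0.055,-0.095,0.002,0,0,-2],[1,-0.074,-0.127,0.003,0,0,-2],[1,-0.081,-0.14,0.004,0,0,-2],[1,-0.081,-0.14,0.004,0,0,-2]],
  ],
)

```text
time: 3.28
ee_pos: [0.4843, 0.0313, 0.1997]
orientation: [180.0, 0.0, -61.7]
ft_force: [0.8, 0.5, -0.3]
gripper_width: 0.0909
```

```bash
cat >> h.py <<'E'
def unprojw(k,uv,z):
    f,cx,cy=K(k); uv=np.asarray(uv,float); d=uv-[cx,cy]; r=np.linalg.norm(d,axis=-1); th=r/f
    n=d/np.maximum(r,1e-9)[...,None]
    ray=np.concatenate([n*np.sin(th)[...,None],np.cos(th)[...,None]],-1)@Rm(k).T
    return k["position"]+ray*((z-k["position"][2])/ray[...,2])[...,None]
def projw(k,X):
    f,cx,cy=K(k); p=(np.asarray(X)-k["position"])@Rm(k); rr=np.hypot(p[...,0],p[...,1]); th=np.arctan2(rr,p[...,2])
    return p[...,:2]/rr[...,None]*(th*f)[...,None]+[cx,cy]
E
python3 - <<'E'
from h import *
from cell import bot
s=bot.state();print(s["time"],s["ee_pos"],s["orientation"])
k=bot.camera_params("wrist");print(k)
p,d=bot.capture("wrist"); cv2.imwrite("pics/w1.png",p[:,:,::-1]);np.save("w1.npy",d);np.save("w1k.npy",k,allow_pickle=True)
E
```

```text
3.275 [0.48430754 0.0313411  0.19972811] [ 1.79976180e+02  4.16086982e-03 -6.16789118e+01]
{'fovy': 65.70646984690485, 'cx': 278.59931940100216, 'cy': 218.0849955952152, 'position': array([0.55516248, 0.0696493 , 0.37067701]), 'rotation': array([ 1.63560913e+02,  6.88542148e-02, -6.16570183e+01])}
```

View pics/w1.png

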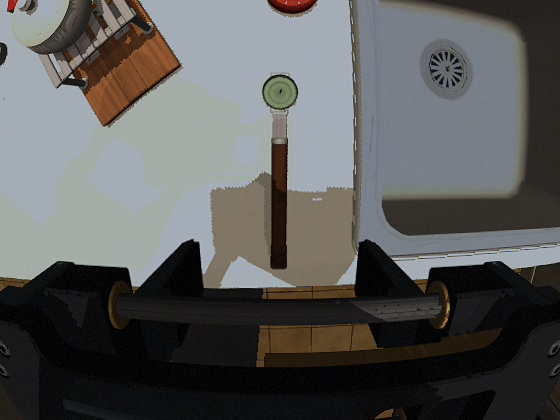

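The wrist view shows the lifter nearly vertical: tealight at (280,92), handle from about (279,140) to its butt at (279,268). The warmer's front corners are at about (182,66) and (107,126).

```bash
python3 - <<'E'
from h import *
k=np.load("w1k.npy",allow_pickle=True).item()
im=cv2.imread("pics/w1.png")
hsv=cv2.cvtColor(im,cv2.COLOR_BGR2HSV)
# handle: find edges per row
pts=[]
for v in range(145,245,4):
    row=im[v,255:305].astype(int); red=row[:,2]-row[:,0]; m=np.where((red>20)&(row.sum(1)<260))[0]
    if len(m): pts.append((v,255+m.min(),255+m.max(),len(m)))
for p in pts[::4]: print(p)
uv=np.array([[(p[1]+p[2])/2,p[0]] for p in pts]); W=unprojw(k,uv,.043); m=W.mean(0); _,_,vv=np.linalg.svd(W[:,:2]-m[:2])
print("handle axis yaw",np.degrees(np.arctan2(vv[0][1],vv[0][0])),m)
print("tealight",unprojw(k,[280,92],.019))
print("handle front",unprojw(k,[279,140],.043),"butt",unprojw(k,[279,268],.01))
print("warmer corners",unprojw(k,[[182,66],[107,126]],.014))
for n,c in (("l",(240,70,310,280)),("w",(0,0,200,140))):
    a=im[c[1]:c[3],c[0]:c[2]]; cv2.imwrite(f"pics/w1{n}.png",cv2.resize(a,None,fx=2.8 if n=="l" else 4,fy=2.8 if n=="l" else 4,interpolation=cv2.INTER_CUBIC))
E
```

```text
(145, np.int64(272), np.int64(286), 15)
(161, np.int64(272), np.int64(286), 15)
(177, np.int64(272), np.int64(285), 14)
(193, np.int64(274), np.int64(282), 4)
(209, np.int64(274), np.int64(285), 11)
(225, np.int64(273), np.int64(286), 12)
(241, np.int64(273), np.int64(284), 12)
handle axis yaw -151.5533856820347 [0.49331914 0.03612548 0.043     ]
tealight [0.5869754  0.08560293 0.019     ]
handle front [0.5416598  0.06235836 0.043     ] butt [ 0.40558572 -0.01109782  0.01      ]
warmer corners [[0.56601397 0.19747783 0.014     ]
 [0.46588328 0.2541392  0.014     ]]
```

View pics/w1l.png

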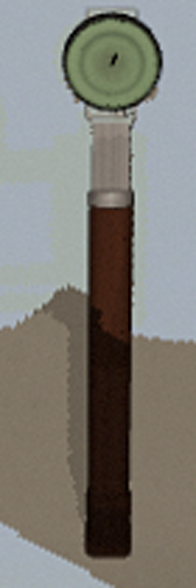

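View pics/w1w.png

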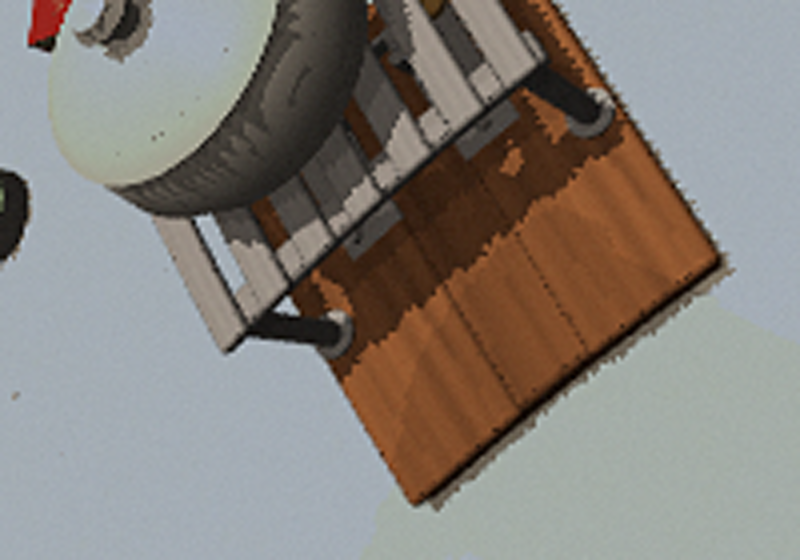

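>>> jog_arm(
  deltas=[
    [[0.6,0,0,0.05,0,0,0],[0.5,0,0,0.1,0,0,0],[0.4,0,0,0.14,0,0,0],[0.4,0,0,0.17,0,0,0],[0.4,0,0,0.182,0,0,0]],
  ],
  newtons=10,
)

```text
time: 3.95
ee_pos: [0.4832, 0.0302, 0.0169]
orientation: [179.9, 0.1, -61.8]
ft_force: [0.6, -0.1, 0.5]
gripper_width: 0.0445
```

```bash
python3 - <<'E'
from h import *
from cell import bot
s=bot.state();print(s["time"],s["ee_pos"],s["orientation"],s["ft_force"],s["gripper_width"])
k=bot.camera_params("wrist")
p,d=bot.capture("wrist"); cv2.imwrite("pics/w2.png",p[:,:,::-1])
E
```

```text
3.95 [0.48316889 0.03015265 0.01690997] [ 1.79889776e+02  6.04474360e-02 -6.18189332e+01] [ 0.61218086 -0.09844484  0.45514949] 0.044501413541662815
```

View pics/w2.png

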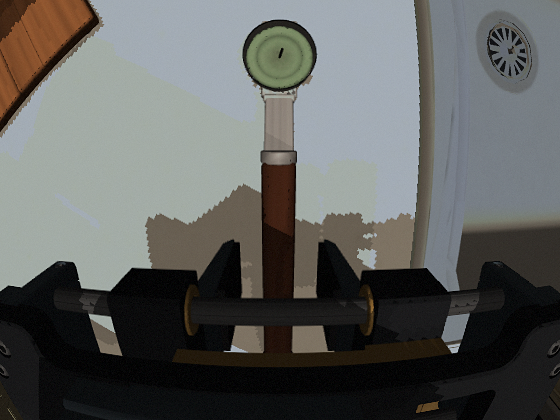

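The handle is centred between the fingers: wood at u≈262–296, tealight at (280,55) clear of them. I'll close gently.

>>> jog_arm(
  deltas=[
    [[0.3,0,0,0,0,0,0],[0.23,0,0,0,0,0,0],[0.2,0,0,0,0,0,0],[0.17,0,0,0,0,0,0],[0.1,0,0,0,0,0,0]],
  ],
  newtons=8,
)

```text
time: 4.62
ee_pos: [0.4846, 0.0313, 0.0185]
orientation: [-180.0, -0.0, -61.7]
ft_force: [-1.0, 1.3, 9.5]
gripper_width: 0.0157
```

>>> jog_arm(
  deltas=[
    [[0.0,0,0,0,0,0,0],[0.0,0,0,0,0,0,0],[0,0,0,0,0,0,0]],
  ],
  newtons=30,
)

```text
time: 5.0
ee_pos: [0.4847, 0.0313, 0.0185]
orientation: [-179.9, -0.0, -61.8]
ft_force: [-0.8, -0.0, 9.8]
gripper_width: 0.0159
```

```bash
python3 - <<'E'
from h import *
from cell import bot
s=bot.state();print(s["time"],s["ee_pos"],s["orientation"],s["ft_force"],s["ft_torque"],s["gripper_width"])
p,d=bot.capture("wrist"); cv2.imwrite("pics/w3.png",p[:,:,::-1])
E
```

```text
5.0 [0.4846539  0.03127055 0.01847651] [-1.79948772e+02 -2.13494134e-02 -6.17611905e+01] [-0.80085531 -0.02642759  9.84249635] [ 0.04540735  0.14513731 -0.42061239] 0.015853384113124477
```

View pics/w3.png

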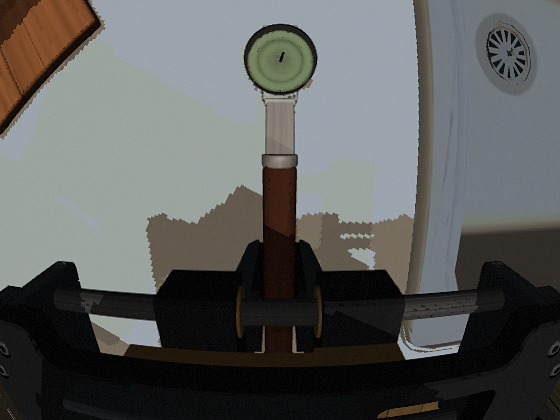

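Gripped at 15.9 mm, with the tealight still ahead of the heel. I'll lift slowly.

>>> jog_arm(
  deltas=[
    [[0,0,0,-0.001,0,0,0],[0,0,0,-0.002,0,0,0],[0,0,0,-0.004,0,0,0],[0,0,0,-0.007,0,0,0],[0,0,0,-0.011,0,0,0]],
  ],
  newtons=35,
)

```text
time: 5.68
ee_pos: [0.4843, 0.0312, 0.0291]
orientation: [180.0, 0.0, -61.7]
ft_force: [-0.4, 0.8, -2.1]
gripper_width: 0.0158
```

>>> jog_arm(
  deltas=[
    [[0,0,0,-0.006,0,0,0],[0,0,0,-0.014,0,0,0],[0,0,0,-0.024,0,0,0],[0,0,0,-0.034,0,0,0],[0,0,0,-0.04,0,0,0]],
  ],
)

```text
time: 6.3
ee_pos: [0.4846, 0.0312, 0.0698]
orientation: [-180.0, -0.0, -61.7]
ft_force: [0.9, 0.3, -1.1]
gripper_width: 0.016
```

```bash
python3 - <<'E'
from h import *
from cell import bot
s=bot.state();print(s["time"],s["ee_pos"],s["orientation"],s["ft_force"],s["ft_torque"],s["gripper_width"])
k=bot.camera_params("wrist")
p,d=bot.capture("wrist"); cv2.imwrite("pics/w4.png",p[:,:,::-1]);np.save("w4.npy",d);np.save("w4k.npy",k,allow_pickle=True)
p,d=bot.capture("scene"); cv2.imwrite("pics/s4.png",cv2.resize(p[150:290,250:450,::-1],None,fx=4,fy=4))
E
```

```text
6.3 [0.4845589  0.0312224  0.06978274] [-1.79959615e+02 -2.51300555e-02 -6.17350981e+01] [ 0.91483156  0.34890052 -1.12499656] [-0.04362384 -0.02387198 -0.02880816] 0.015990480950388724
```

View pics/w4.png

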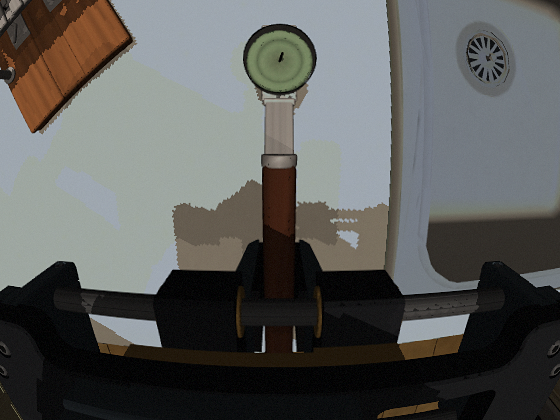

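View pics/s4.png

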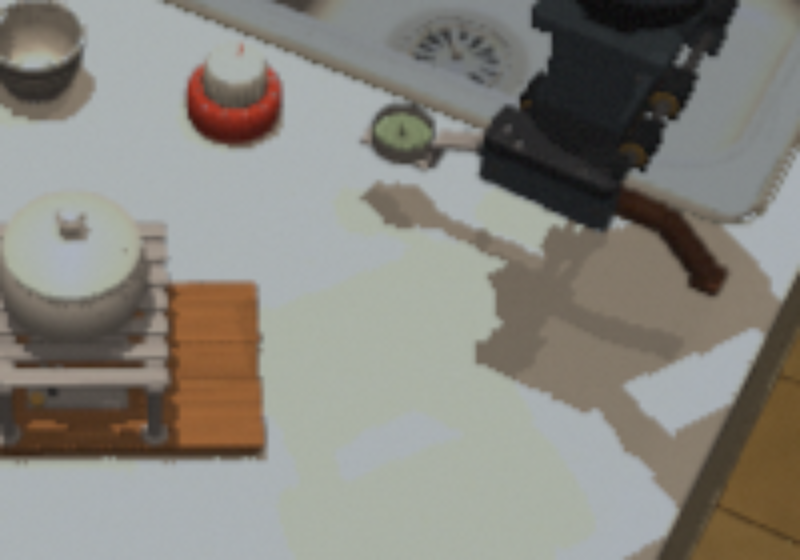

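The tealight rides at (280,57), unchanged from before the lift, so it stayed level. Now the smooth carry to a spot over the channel.

```bash
cat >> h.py <<'E'
def rows(p0,y0,p1,y1,n):
    # smooth profile, split in calls of 5; tool pointing down
    p0,p1=np.array(p0),np.array(p1); t=np.arange(n+1)/n; s=3*t**2-2*t**3
    P=p0+(p1-p0)*s[:,None]; Y=y0+(y1-y0)*s
    for i in range(0,n,5):
        A=R.from_euler("xyz",[180,0,Y[i]],degrees=True).inv()
        print([[0]+np.round(A.apply(P[j]-P[i]),4).tolist()+[0,0,round(Y[i]-Y[j],1)] for j in range(i+1,min(i+6,n+1))])
E
python3 - <<'E'
from h import *
rows([.4846,.0313,.0697],-61.7,[.4634,.1356,.0700],-29.3,15)
E
```

```text
[[0, -0.0013, -0.0004, -0.0, 0, 0, np.float64(-0.4)], [0, -0.005, -0.0015, -0.0, 0, 0, np.float64(-1.6)], [0, -0.0106, -0.0032, -0.0, 0, 0, np.float64(-3.4)], [0, -0.0179, -0.0054, -0.0001, 0, 0, np.float64(-5.7)], [0, -0.0264, -0.008, -0.0001, 0, 0, np.float64(-8.4)]]
[[0, -0.0089, -0.0042, -0.0, 0, 0, np.float64(-3.0)], [0, -0.0184, -0.0087, -0.0001, 0, 0, np.float64(-6.2)], [0, -0.028, -0.0132, -0.0001, 0, 0, np.float64(-9.4)], [0, -0.0374, -0.0176, -0.0001, 0, 0, np.float64(-12.6)], [0, -0.0464, -0.0218, -0.0001, 0, 0, np.float64(-15.6)]]
[[0, -0.0068, -0.0058, -0.0, 0, 0, np.float64(-2.7)], [0, -0.0125, -0.0108, -0.0, 0, 0, np.float64(-5.0)], [0, -0.017, -0.0147, -0.0001, 0, 0, np.float64(-6.8)], [0, -0.0199, -0.0171, -0.0001, 0, 0, np.float64(-8.0)], [0, -0.0209, -0.018, -0.0001, 0, 0, np.float64(-8.4)]]
```

>>> jog_arm(
  deltas=[
    [[0,-0.0013,-0.0004,0,0,0,-0.4],[0,-0.005,-0.0015,0,0,0,-1.6],[0,-0.0106,-0.0032,0,0,0,-3.4],[0,-0.0179,-0.0054,0,0,0,-5.7],[0,-0.0264,-0.008,0,0,0,-8.4]],
  ],
)

```text
time: 7.02
ee_pos: [0.4787, 0.0589, 0.0689]
orientation: [180.0, 0.0, -53.2]
ft_force: [-0.7, -0.1, -1.2]
gripper_width: 0.0158
```

>>> jog_arm(
  deltas=[
    [[0,-0.0089,-0.0042,0,0,0,-3.0],[0,-0.0184,-0.0087,0,0,0,-6.2],[0,-0.028,-0.0132,0,0,0,-9.4],[0,-0.0374,-0.0176,0,0,0,-12.6],[0,-0.0464,-0.0218,0,0,0,-15.6]],
  ],
)

```text
time: 7.65
ee_pos: [0.4685, 0.1092, 0.0689]
orientation: [-180.0, 0.0, -37.5]
ft_force: [1.1, -0.7, -0.8]
gripper_width: 0.0158
```

>>> jog_arm(
  deltas=[
    [[0,-0.0068,-0.0058,0,0,0,-2.7],[0,-0.0125,-0.0108,0,0,0,-5.0],[0,-0.017,-0.0147,0,0,0,-6.8],[0,-0.0199,-0.0171,0,0,0,-8.0],[0,-0.0209,-0.018,0,0,0,-8.4]],
  ],
)

```text
time: 8.28
ee_pos: [0.4631, 0.1356, 0.0689]
orientation: [-180.0, -0.0, -29.3]
ft_force: [0.7, -0.2, -1.5]
gripper_width: 0.0157
```

```bash
cat > snap.py <<'E'
import sys
from h import *
from cell import bot
n=sys.argv[1]
s=bot.state();print(s["time"],np.round(s["ee_pos"],4),np.round(s["orientation"],2),np.round(s["ft_force"],2),np.round(s["ft_torque"],2),s["gripper_width"])
k=bot.camera_params("wrist")
p,d=bot.capture("wrist"); cv2.imwrite(f"pics/{n}.png",p[:,:,::-1]);np.save(n+".npy",d);np.save(n+"k.npy",k,allow_pickle=True)
a=p[0:200,180:400,::-1]; cv2.imwrite(f"pics/{n}z.png",cv2.resize(a,None,fx=3,fy=3,interpolation=cv2.INTER_CUBIC))
E
python3 snap.py w5
```

```text
8.275 [0.4631 0.1356 0.0689] [-180.    -0.   -29.3] [ 0.7 -0.2 -1.5] [-0.1  -0.01 -0.01] 0.01569097365366344
```

View pics/w5.png

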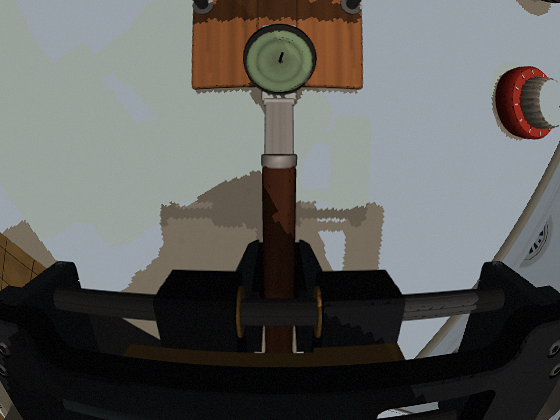

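View pics/w5z.png

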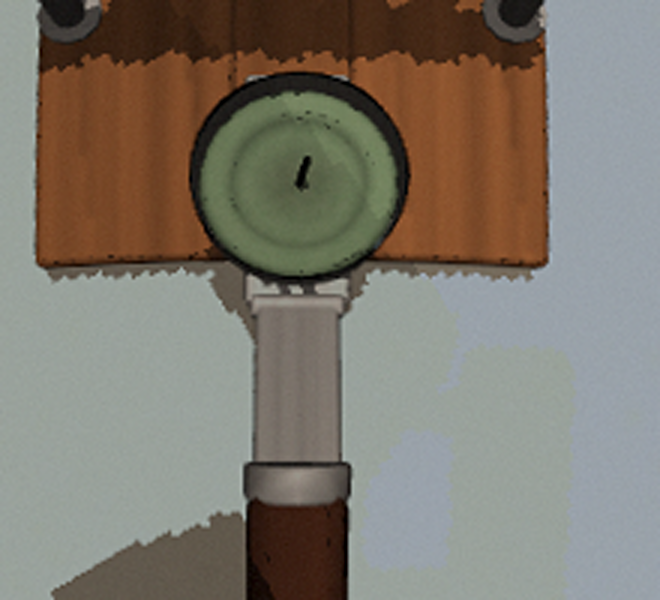

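```bash
cat > meas.py <<'E'
import sys
from h import *
from cell import bot
n=sys.argv[1]; v0,v1=int(sys.argv[2]),int(sys.argv[3])
k=np.load(n+"k.npy",allow_pickle=True).item(); s=bot.state(); T=tool(s)
im=cv2.imread(f"pics/{n}.png").astype(int); sat=im[:,:,2]-im[:,:,0]
L=[];Rr=[]
for v in range(v0,v1):
    m=np.where(sat[v,150:410]>45)[0]
    if len(m)>10: L.append([150+m.min()-.5,v]);Rr.append([150+m.max()+.5,v])
for nm,q in (("L",L),("R",Rr)):
    X=T.inv().apply(unprojw(k,q,.014)-s["ee_pos"]); c=np.polyfit(X[:,1],X[:,0],1)
    res=X[:,0]-np.polyval(c,X[:,1]); g=abs(res)<.0015; c=np.polyfit(X[g,1],X[g,0],1)
    print(nm,"angle deg",np.degrees(np.arctan(c[0])),"x at mid y",np.polyval(c,X[:,1].mean()),X[:,1].min(),X[:,1].max(),g.sum())
E
python3 meas.py w5 22 82
python3 - <<'E'
from h import *
from cell import bot
s=bot.state();T=tool(s);k=np.load("w5k.npy",allow_pickle=True).item()
z=lambda p:np.array(p)/3.+[180,0]
f=lambda p,h:np.round(T.inv().apply(unprojw(k,z(p),h)-s["ee_pos"])*1000,1)
print("base front",f([120,268],.014),f([470,266],.014))
print("channel",f([[233,55],[352,55]],.014),f([[234,20],[351,20]],.014))
print("blade rear edges",f([[248,285],[348,285]],.054),"front?",f([[248,76],[350,76]],.054))
print("shank",f([[253,400],[342,400]],.08),"handle",f([[246,505],[348,505]],.0935),f([[246,590],[349,590]],.0935))
print("tealight",f([300,180],.0695))
E
```

```text
L angle deg -0.6946053814755412 x at mid y -0.060703632949577015 -0.15762461041750722 -0.11357901864069767 59
R angle deg -0.3974520648829764 x at mid y 0.057708207333230864 -0.15769850547992828 -0.11338131517079186 60
base front [ -40.5 -106.4   54.9] [  39.7 -106.8   54.9]
channel [[ -14.6 -157.6   54.9]
 [  12.7 -157.6   54.9]] [[ -14.5 -166.8   54.9]
 [  12.6 -166.7   54.9]]
blade rear edges [[ -9.1 -97.8  14.9]
 [  9.6 -97.8  14.9]] front? [[  -9.2 -139.4   14.9]
 [  10.1 -139.5   14.9]]
shank [[ -7.1 -76.5 -11.1]
 [  7.4 -76.5 -11.1]] handle [[ -7.6 -60.9 -24.6]
 [  7.8 -60.9 -24.6]] [[ -7.8 -47.8 -24.6]
 [  8.1 -47.8 -24.6]]
tealight [   0.6 -115.    -0.6]
```

Blade and channel line up to about 2 mm and 0.3°. I'll correct that while lowering partway.

>>> jog_arm(
  deltas=[
    [[0,-0.0006,0,0.003,0,0,0.1],[0,-0.0012,0,0.009,0,0,0.2],[0,-0.0018,0,0.017,0,0,0.3],[0,-0.0024,0,0.025,0,0,0.3],[0,-0.0024,0,0.03,0,0,0.3]],
  ],
)

```text
time: 8.95
ee_pos: [0.4607, 0.1366, 0.0382]
orientation: [180.0, 0.0, -29.6]
ft_force: [-0.4, 1.6, -1.5]
gripper_width: 0.0159
```

>>> jog_arm(
  deltas=[
    [[0,0,0,0.0005,0,0,0],[0,0,0,0.001,0,0,0]],
  ],
)

```text
time: 9.2
ee_pos: [0.4611, 0.1367, 0.038]
orientation: [-180.0, -0.0, -29.6]
ft_force: [0.2, 0.8, -0.9]
gripper_width: 0.0156
```

```bash
python3 snap.py w6; python3 meas.py w6 12 62
```

```text
9.2 [0.4611 0.1367 0.038 ] [-1.7999e+02 -1.0000e-02 -2.9640e+01] [ 0.18  0.85 -0.86] [-0.07 -0.02 -0.01] 0.01562756147172625
L angle deg 0.8674886454438037 x at mid y -0.059178739823542686 -0.15499744893791473 -0.12224224414741791 50
R angle deg 0.07836470069150063 x at mid y 0.0591884511925582 -0.1550874803077443 -0.12232208977870865 50
```

View pics/w6z.png

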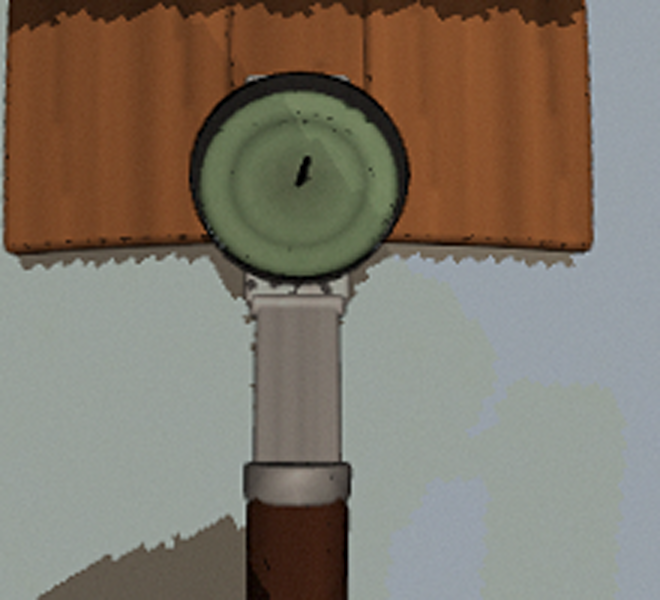

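Blade (u≈248–349 in the zoom) is centred between the channel lines (230 and 367). Now I'll lower it by feel.

>>> jog_arm(
  deltas=[
    [[0,0,0,0.0015,0,0,0],[0,0,0,0.003,0,0,0],[0,0,0,0.0045,0,0,0],[0,0,0,0.005,0,0,0],[0,0,0,0.005,0,0,0]],
  ],
)

```text
time: 9.88
ee_pos: [0.461, 0.1367, 0.0329]
orientation: [180.0, 0.0, -29.6]
ft_force: [-0.6, -0.0, -2.5]
gripper_width: 0.0156
```

>>> jog_arm(
  deltas=[
    [[0,0,0,0.0005,0,0,0],[0,0,0,0.0005,0,0,0]],
  ],
)

```text
time: 10.12
ee_pos: [0.461, 0.1367, 0.0324]
orientation: [180.0, 0.0, -29.6]
ft_force: [-0.1, -0.3, -0.6]
gripper_width: 0.0157
```

>>> jog_arm(
  deltas=[
    [[0,0,0,0.0005,0,0,0],[0,0,0,0.0005,0,0,0]],
  ],
)

```text
time: 10.38
ee_pos: [0.461, 0.1367, 0.0319]
orientation: [180.0, 0.0, -29.6]
ft_force: [0.4, -0.1, -0.7]
gripper_width: 0.0159
```

>>> jog_arm(
  deltas=[
    [[0,0,0,0.0005,0,0,0],[0,0,0,0.0005,0,0,0]],
  ],
)

```text
time: 10.62
ee_pos: [0.461, 0.1367, 0.0314]
orientation: [180.0, 0.0, -29.6]
ft_force: [1.2, -0.4, -1.3]
gripper_width: 0.0162
```

>>> jog_arm(
  deltas=[
    [[0,0,0,0.0004,0,0,0],[0,0,0,0.0004,0,0,0]],
  ],
)

```text
time: 10.88
ee_pos: [0.461, 0.1367, 0.031]
orientation: [180.0, 0.0, -29.6]
ft_force: [0.2, -1.0, -0.4]
gripper_width: 0.0156
```

>>> jog_arm(
  deltas=[
    [[0,0,0,0.0003,0,0,0],[0,0,0,0.0003,0,0,0]],
  ],
)

```text
time: 11.12
ee_pos: [0.461, 0.1366, 0.0308]
orientation: [180.0, 0.0, -29.6]
ft_force: [-1.6, -1.1, 1.4]
gripper_width: 0.0158
```

Contact at TCP z≈0.0309, where expected. I'll raise 0.4 mm to skim and slide in through the free stretch.

>>> jog_arm(
  deltas=[
    [[0,0,0,-0.0004,0,0,0],[0,0,-0.002,-0.0004,0,0,0],[0,0,-0.006,-0.0004,0,0,0],[0,0,-0.011,-0.0004,0,0,0],[0,0,-0.016,-0.0004,0,0,0]],
  ],
)

```text
time: 11.75
ee_pos: [0.4692, 0.151, 0.0311]
orientation: [-180.0, -0.0, -29.6]
ft_force: [-0.3, 0.6, -0.8]
gripper_width: 0.0157
```

>>> jog_arm(
  deltas=[
    [[0,0,-0.005,0,0,0,0],[0,0,-0.01,0,0,0,0],[0,0,-0.014,0,0,0,0],[0,0,-0.017,0,0,0,0],[0,0,-0.018,0,0,0,0]],
  ],
)

```text
time: 12.38
ee_pos: [0.4779, 0.1664, 0.0311]
orientation: [-180.0, -0.0, -29.6]
ft_force: [-0.4, -0.3, -1.5]
gripper_width: 0.0156
```

```bash
python3 snap.py w7; python3 - <<'E'
from cell import bot;import cv2
p,d=bot.capture("scene"); cv2.imwrite("pics/s7.png",cv2.resize(p[170:290,230:400,::-1],None,fx=4,fy=4))
E
```

```text
12.375 [0.4779 0.1664 0.0311] [-180.     -0.    -29.63] [-0.38 -0.31 -1.48] [-0.06 -0.06 -0.02] 0.01564491158541495
```

View pics/w7z.png

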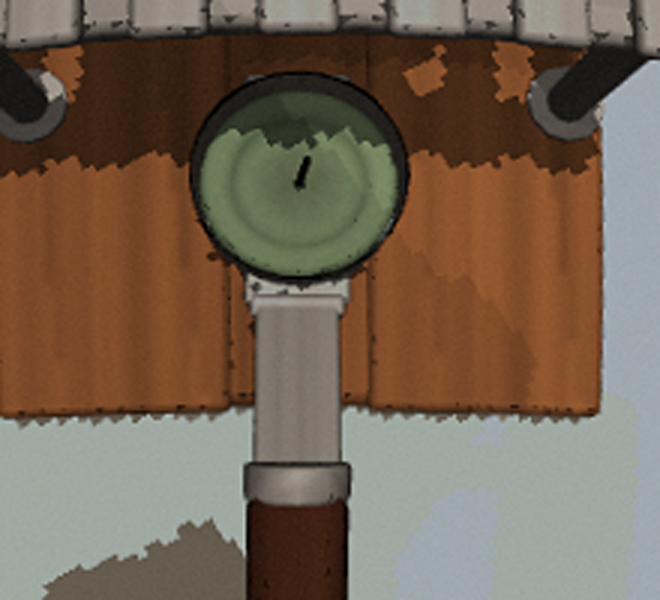

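View pics/s7.png

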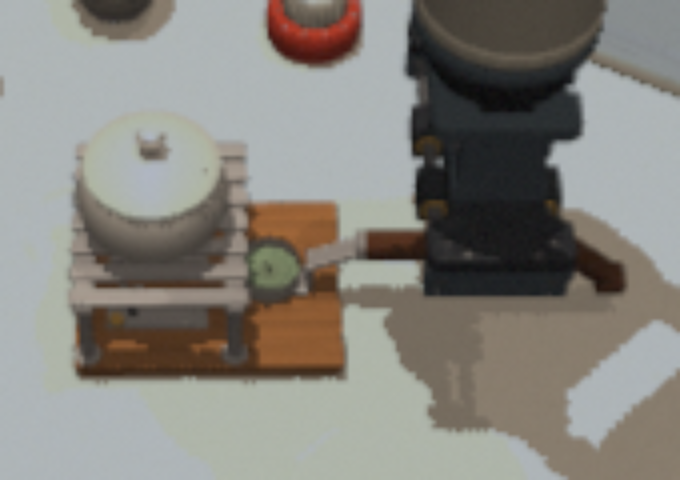

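The blade is centred in the channel (lines at 230 and 370, blade at 298), and nothing else is touched. I'll creep on, watching the axial force.

>>> jog_arm(
  deltas=[
    [[0,0,-0.003,0,0,0,0],[0,0,-0.006,0,0,0,0],[0,0,-0.009,0,0,0,0],[0,0,-0.01,0,0,0,0]],
  ],
)

```text
time: 12.98
ee_pos: [0.4829, 0.1751, 0.0311]
orientation: [-180.0, -0.0, -29.6]
ft_force: [-0.5, 0.2, -1.1]
gripper_width: 0.0155
```

>>> jog_arm(
  deltas=[
    [[0,0,-0.002,0,0,0,0],[0,0,-0.004,0,0,0,0],[0,0,-0.006,0,0,0,0],[0,0,-0.006,0,0,0,0]],
  ],
)

```text
time: 13.48
ee_pos: [0.4859, 0.1803, 0.0311]
orientation: [-180.0, -0.0, -29.6]
ft_force: [0.1, 0.9, -0.8]
gripper_width: 0.0156
```

>>> jog_arm(
  deltas=[
    [[0,0,-0.002,0,0,0,0],[0,0,-0.004,0,0,0,0],[0,0,-0.004,0,0,0,0]],
  ],
)

```text
time: 13.85
ee_pos: [0.4879, 0.1838, 0.0311]
orientation: [-180.0, -0.0, -29.6]
ft_force: [0.3, -0.1, -1.1]
gripper_width: 0.0157
```

>>> jog_arm(
  deltas=[
    [[0,0,-0.0015,0,0,0,0],[0,0,-0.003,0,0,0,0],[0,0,-0.003,0,0,0,0]],
  ],
)

```text
time: 14.22
ee_pos: [0.4893, 0.1864, 0.0311]
orientation: [-180.0, -0.0, -29.6]
ft_force: [-0.1, 0.1, -1.5]
gripper_width: 0.016
```

>>> jog_arm(
  deltas=[
    [[0,0,-0.0015,0,0,0,0],[0,0,-0.003,0,0,0,0],[0,0,-0.003,0,0,0,0]],
  ],
)

```text
time: 14.6
ee_pos: [0.4908, 0.189, 0.0311]
orientation: [-180.0, -0.0, -29.6]
ft_force: [-0.1, 0.2, -2.2]
gripper_width: 0.0156
```

>>> jog_arm(
  deltas=[
    [[0,0,-0.0015,0,0,0,0],[0,0,-0.003,0,0,0,0],[0,0,-0.003,0,0,0,0]],
  ],
)

```text
time: 14.98
ee_pos: [0.4923, 0.1916, 0.0311]
orientation: [-180.0, -0.0, -29.6]
ft_force: [-0.6, 0.3, -1.3]
gripper_width: 0.0159
```

>>> jog_arm(
  deltas=[
    [[0,0,-0.0015,0,0,0,0],[0,0,-0.003,0,0,0,0],[0,0,-0.003,0,0,0,0]],
  ],
)

```text
time: 15.35
ee_pos: [0.4938, 0.1942, 0.0311]
orientation: [-180.0, -0.0, -29.6]
ft_force: [0.7, 0.1, 0.1]
gripper_width: 0.0156
```

>>> jog_arm(
  deltas=[
    [[0,0,-0.0015,0,0,0,0],[0,0,-0.003,0,0,0,0],[0,0,-0.003,0,0,0,0]],
  ],
)

```text
time: 15.72
ee_pos: [0.4953, 0.1968, 0.0311]
orientation: [-180.0, -0.0, -29.6]
ft_force: [0.4, 0.7, -1.6]
gripper_width: 0.0159
```

>>> jog_arm(
  deltas=[
    [[0,0,-0.0015,0,0,0,0],[0,0,-0.003,0,0,0,0],[0,0,-0.003,0,0,0,0]],
  ],
)

```text
time: 16.1
ee_pos: [0.4967, 0.1994, 0.0311]
orientation: [-180.0, -0.0, -29.6]
ft_force: [0.7, 0.5, -1.1]
gripper_width: 0.0158
```

```bash
python3 snap.py w8; python3 - <<'E'
from cell import bot;import cv2
p,d=bot.capture("scene"); cv2.imwrite("pics/s8.png",cv2.resize(p[190:280,230:360,::-1],None,fx=6,fy=6,interpolation=cv2.INTER_CUBIC))
E
```

```text
16.1 [0.4967 0.1994 0.0311] [-179.99   -0.    -29.63] [ 0.68  0.55 -1.13] [-0.   -0.1   0.01] 0.015787074099673695
```

View pics/w8z.png

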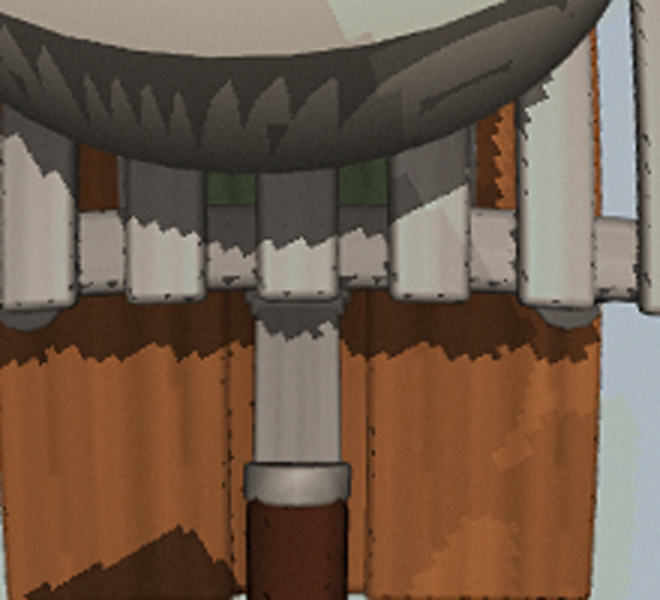

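View pics/s8.png

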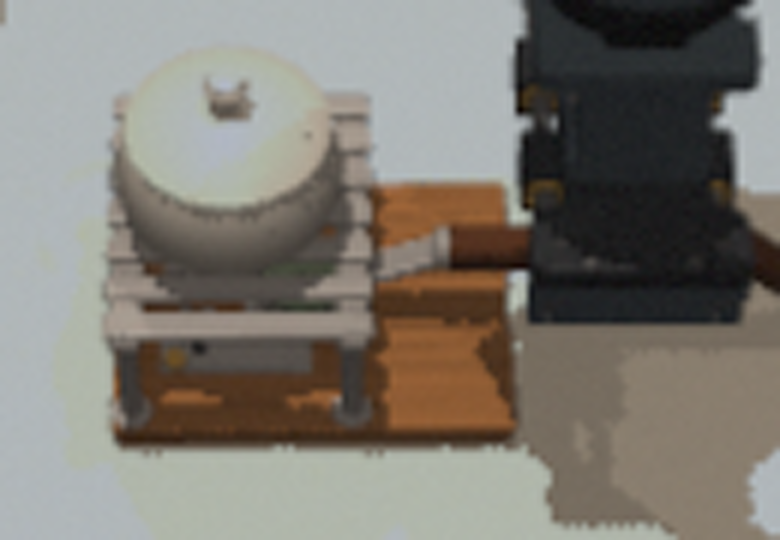

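>>> jog_arm(
  deltas=[
    [[0,0,-0.001,0,0,0,0],[0,0,-0.002,0,0,0,0],[0,0,-0.002,0,0,0,0]],
  ],
)

```text
time: 16.58
ee_pos: [0.4977, 0.2011, 0.0311]
orientation: [-180.0, -0.0, -29.6]
ft_force: [0.0, 0.5, -1.6]
gripper_width: 0.0156
```

>>> jog_arm(
  deltas=[
    [[0,0,-0.001,0,0,0,0],[0,0,-0.002,0,0,0,0],[0,0,-0.002,0,0,0,0]],
  ],
)

```text
time: 16.95
ee_pos: [0.4987, 0.2028, 0.0311]
orientation: [-180.0, -0.0, -29.6]
ft_force: [0.3, -0.2, -1.4]
gripper_width: 0.0158
```

>>> jog_arm(
  deltas=[
    [[0,0,-0.001,0,0,0,0],[0,0,-0.002,0,0,0,0],[0,0,-0.002,0,0,0,0]],
  ],
)

```text
time: 17.32
ee_pos: [0.4995, 0.2044, 0.0311]
orientation: [180.0, 0.0, -29.6]
ft_force: [-1.1, -1.3, -0.2]
gripper_width: 0.016
```

>>> jog_arm(
  deltas=[
    [[0,0,-0.001,0,0,0,0],[0,0,-0.002,0,0,0,0],[0,0,-0.002,0,0,0,0]],
  ],
)

```text
time: 17.7
ee_pos: [0.5008, 0.2064, 0.0311]
orientation: [-180.0, -0.0, -29.6]
ft_force: [-0.8, -0.8, -2.0]
gripper_width: 0.0154
```

>>> jog_arm(
  deltas=[
    [[0,0,-0.001,0,0,0,0],[0,0,-0.002,0,0,0,0],[0,0,-0.002,0,0,0,0]],
  ],
)

```text
time: 18.08
ee_pos: [0.5019, 0.2082, 0.0312]
orientation: [-180.0, -0.0, -29.6]
ft_force: [-0.6, -0.7, -0.6]
gripper_width: 0.0157
```

>>> jog_arm(
  deltas=[
    [[0,0,-0.001,0,0,0,0],[0,0,-0.002,0,0,0,0],[0,0,-0.002,0,0,0,0]],
  ],
)

```text
time: 18.45
ee_pos: [0.5028, 0.2099, 0.0311]
orientation: [-180.0, -0.0, -29.6]
ft_force: [-0.4, 0.9, -1.0]
gripper_width: 0.0157
```

>>> jog_arm(
  deltas=[
    [[0,0,-0.001,0,0,0,0],[0,0,-0.002,0,0,0,0],[0,0,-0.002,0,0,0,0]],
  ],
)

```text
time: 18.82
ee_pos: [0.5038, 0.2116, 0.0312]
orientation: [-180.0, -0.0, -29.6]
ft_force: [0.4, -0.6, -1.5]
gripper_width: 0.0154
```

>>> jog_arm(
  deltas=[
    [[0,0,-0.001,0,0,0,0],[0,0,-0.002,0,0,0,0],[0,0,-0.002,0,0,0,0]],
  ],
)

```text
time: 19.2
ee_pos: [0.5047, 0.2133, 0.0312]
orientation: [-180.0, -0.0, -29.6]
ft_force: [-0.0, 0.1, -1.9]
gripper_width: 0.0158
```

>>> jog_arm(
  deltas=[
    [[0,0,-0.001,0,0,0,0],[0,0,-0.002,0,0,0,0],[0,0,-0.002,0,0,0,0]],
  ],
)

```text
time: 19.58
ee_pos: [0.5057, 0.2151, 0.0311]
orientation: [-180.0, -0.0, -29.6]
ft_force: [-0.3, 0.1, -1.0]
gripper_width: 0.0154
```

```bash
python3 snap.py w9; python3 - <<'E'
from cell import bot;import cv2
p,d=bot.capture("scene"); cv2.imwrite("pics/s9.png",cv2.resize(p[190:280,230:360,::-1],None,fx=6,fy=6,interpolation=cv2.INTER_CUBIC))
E
```

```text
19.575 [0.5057 0.2151 0.0311] [-1.7999e+02 -1.0000e-02 -2.9640e+01] [-0.34  0.05 -1.  ] [ 0.   -0.02  0.04] 0.015358577107791054
```

View pics/w9z.png

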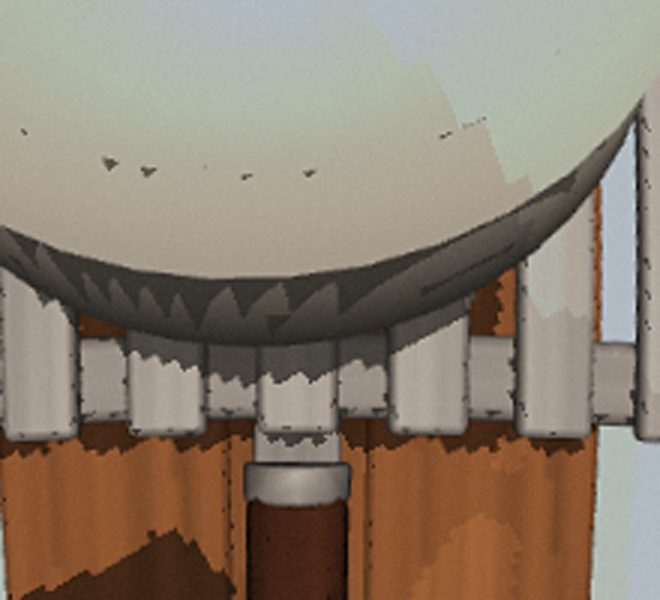

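View pics/s9.png

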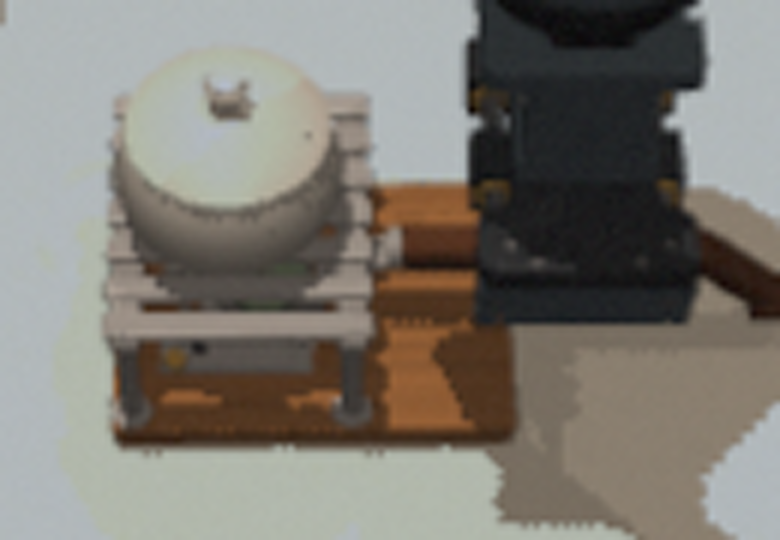

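>>> jog_arm(
  deltas=[
    [[0,0,-0.001,0,0,0,0],[0,0,-0.002,0,0,0,0],[0,0,-0.002,0,0,0,0]],
  ],
)

```text
time: 20.05
ee_pos: [0.5067, 0.2168, 0.0311]
orientation: [-180.0, -0.0, -29.6]
ft_force: [0.3, -0.5, -1.8]
gripper_width: 0.0158
```

>>> jog_arm(
  deltas=[
    [[0,0,-0.001,0,0,0,0],[0,0,-0.002,0,0,0,0],[0,0,-0.002,0,0,0,0]],
  ],
)

```text
time: 20.42
ee_pos: [0.5076, 0.2185, 0.0311]
orientation: [-180.0, -0.0, -29.6]
ft_force: [-0.0, 0.1, -1.5]
gripper_width: 0.0158
```

>>> jog_arm(
  deltas=[
    [[0,0,-0.001,0,0,0,0],[0,0,-0.002,0,0,0,0],[0,0,-0.002,0,0,0,0]],
  ],
)

```text
time: 20.8
ee_pos: [0.5086, 0.2202, 0.0311]
orientation: [-180.0, -0.0, -29.6]
ft_force: [-0.1, 0.9, -0.1]
gripper_width: 0.0155
```

>>> jog_arm(
  deltas=[
    [[0,0,-0.001,0,0,0,0],[0,0,-0.002,0,0,0,0],[0,0,-0.002,0,0,0,0]],
  ],
)

```text
time: 21.18
ee_pos: [0.509, 0.2214, 0.031]
orientation: [179.9, 0.0, -29.6]
ft_force: [-2.1, -4.9, 1.0]
gripper_width: 0.0155
```

>>> jog_arm(
  deltas=[
    [[0,0,-0.001,0,0,0,0],[0,0,-0.002,0,0,0,0],[0,0,-0.002,0,0,0,0]],
  ],
)

```text
time: 21.55
ee_pos: [0.5088, 0.222, 0.0309]
orientation: [179.8, 0.1, -29.6]
ft_force: [-6.5, -15.9, 7.2]
gripper_width: 0.0157
```

>>> jog_arm(
  deltas=[
    [[0,0,-0.001,0,0,0,0],[0,0,-0.002,0,0,0,0],[0,0,-0.002,0,0,0,0]],
  ],
)

```text
time: 21.92
ee_pos: [0.5096, 0.2237, 0.0309]
orientation: [179.8, 0.1, -29.6]
ft_force: [-7.7, -15.9, 7.8]
gripper_width: 0.0159
```

The force rose to about 17 N axially at 97–99 mm of travel, which is a hard stop, so I'll unload now and check the warmer.

>>> jog_arm(
  deltas=[
    [[0,0,0.002,-0.0002,0,0,0],[0,0,0.003,-0.0002,0,0,0],[0,0,0.003,-0.0002,0,0,0]],
  ],
)

```text
time: 22.3
ee_pos: [0.51, 0.2228, 0.0313]
orientation: [180.0, 0.0, -29.6]
ft_force: [-0.2, -1.7, -1.5]
gripper_width: 0.0158
```

```bash
python3 snap.py w10; python3 - <<'E'
from cell import bot;import cv2
import numpy as np
a=cv2.imread("pics/scene0.png")
p,d=bot.capture("scene"); cv2.imwrite("pics/scene10.png",p[:,:,::-1]);cv2.imwrite("pics/s10.png",cv2.resize(p[190:280,230:360,::-1],None,fx=6,fy=6,interpolation=cv2.INTER_CUBIC))
t,_=bot.capture("top"); cv2.imwrite("pics/top10.png",t[:,:,::-1])
b=cv2.imread("pics/scene10.png")
def sh(A,B,x0,x1,y0,y1):
    f=lambda I:cv2.cvtColor(I,cv2.COLOR_BGR2GRAY)[y0:y1,x0:x1].astype(np.float32)
    return cv2.phaseCorrelate(f(A),f(B),cv2.createHanningWindow((x1-x0,y1-y0),cv2.CV_32F))
print("scene grate/pot",sh(a,b,240,296,200,265), "pot",sh(a,b,245,292,196,240),"legs",sh(a,b,244,300,240,268))
A=cv2.imread("pics/top0.png");B=cv2.imread("pics/top10.png")
print("top",sh(A,B,218,290,170,255))
E
```

```text
22.3 [0.51   0.2228 0.0313] [180.     0.   -29.64] [-0.16 -1.67 -1.52] [-0.31  0.16  0.02] 0.01582388548505722
scene grate/pot ((-0.7473002925874219, 0.2956202301774056), 0.9336595795772694) pot ((-0.9376751243133903, 0.7556785916474738), 0.9211973596502233) legs ((-0.5784407398372338, 0.161365967512749), 0.8561316850450303)
top ((-1.1253192645390016, -0.6446935094374808), 0.46948633694354397)
```

View pics/s10.png

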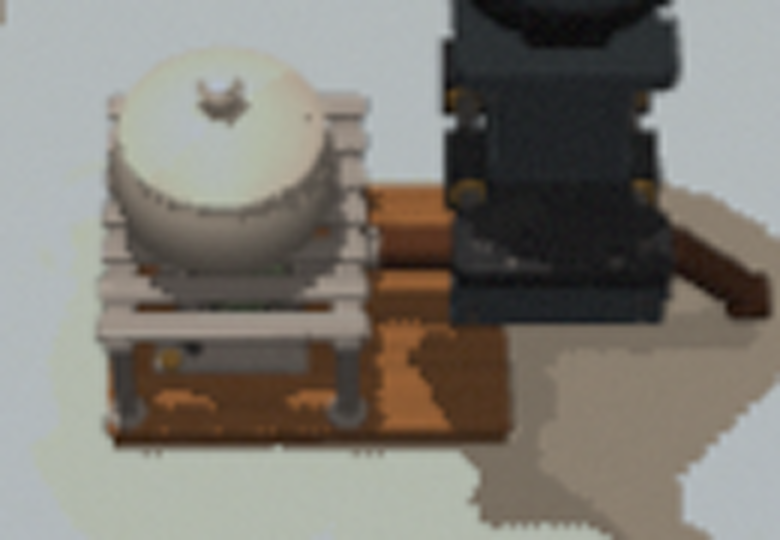

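View pics/w10.png

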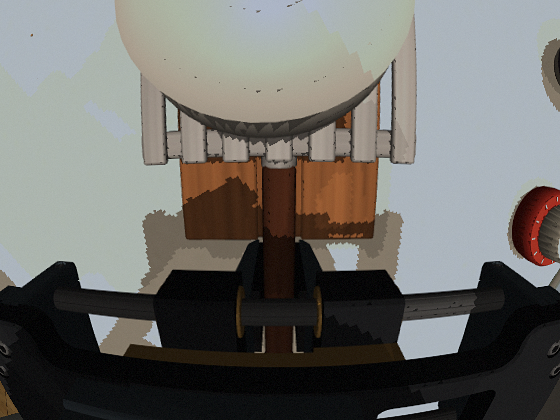

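The warmer shifted about 2–2.5 mm (limit 4), measured by image registration. The hard stop puts the tealight centre near warmer x≈+9, with the light wire resistance felt earlier at about −8 to −5. That fits being home against the posts, so I'll draw out slowly.

>>> jog_arm(
  deltas=[
    [[0,0,0.0015,0,0,0,0],[0,0,0.003,0,0,0,0],[0,0,0.0045,0,0,0,0],[0,0,0.006,0,0,0,0]],
  ],
)

```text
time: 22.95
ee_pos: [0.5071, 0.2175, 0.0314]
orientation: [-180.0, -0.0, -29.6]
ft_force: [-0.7, 0.4, -0.7]
gripper_width: 0.0158
```

```bash
python3 snap.py w11
```

```text
22.95 [0.5071 0.2175 0.0314] [-1.7999e+02 -1.0000e-02 -2.9640e+01] [-0.65  0.42 -0.72] [-0.03 -0.02  0.06] 0.015772248102368082
```

View pics/w11z.png

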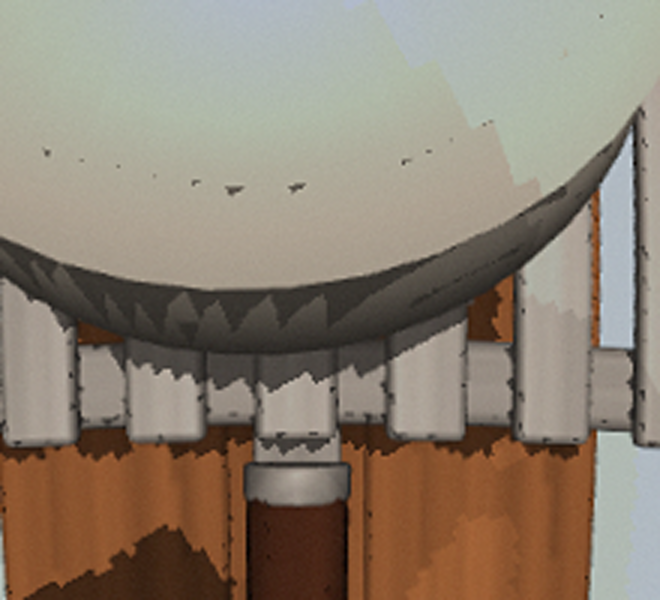

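>>> jog_arm(
  deltas=[
    [[0,0,0.003,0,0,0,0],[0,0,0.007,0,0,0,0],[0,0,0.012,0,0,0,0],[0,0,0.017,0,0,0,0],[0,0,0.02,0,0,0,0]],
  ],
)

```text
time: 23.62
ee_pos: [0.4969, 0.1998, 0.0313]
orientation: [180.0, 0.0, -29.7]
ft_force: [0.3, -0.5, -1.8]
gripper_width: 0.0157
```

```bash
python3 snap.py w12; python3 - <<'E'
from cell import bot;import cv2
p,d=bot.capture("scene"); cv2.imwrite("pics/s12.png",cv2.resize(p[190:280,230:360,::-1],None,fx=6,fy=6,interpolation=cv2.INTER_CUBIC))
E
```

```text
23.625 [0.4969 0.1998 0.0313] [180.     0.   -29.65] [ 0.25 -0.45 -1.84] [-0.03 -0.09  0.  ] 0.015731973161545846
```

View pics/w12z.png

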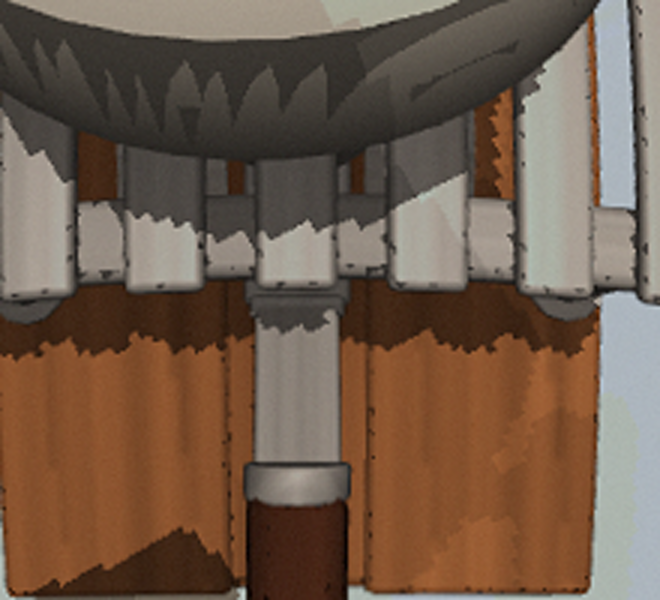

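View pics/s12.png

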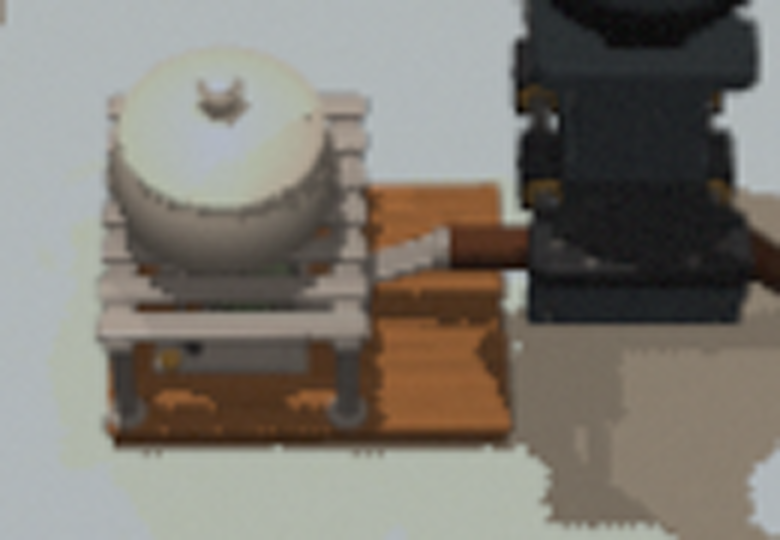

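The tealight stayed in: the green that showed under the grate front at this pose on the way in (w8) is gone. I'll withdraw fully now.

>>> jog_arm(
  deltas=[
    [[0,0,0.01,0,0,0,0],[0,0,0.025,0,0,0,0],[0,0,0.043,0,0,0,0],[0,0,0.06,0,0,0,0],[0,0,0.075,-0.002,0,0,0]],
  ],
)

```text
time: 24.35
ee_pos: [0.4592, 0.1338, 0.0334]
orientation: [180.0, 0.0, -29.7]
ft_force: [-0.2, -0.4, -1.5]
gripper_width: 0.0161
```

>>> jog_arm(
  deltas=[
    [[0,0,0.015,-0.003,0,0,0],[0,0,0.03,-0.008,0,0,0],[0,0,0.045,-0.013,0,0,0],[0,0,0.052,-0.018,0,0,0],[0,0,0.055,-0.02,0,0,0]],
  ],
)

```text
time: 24.98
ee_pos: [0.433, 0.0868, 0.0538]
orientation: [-180.0, -0.0, -29.7]
ft_force: [0.3, -0.4, -2.0]
gripper_width: 0.0158
```

```bash
python3 - <<'E'
from h import *
from cell import bot
s=bot.state();print(s["time"],s["ee_pos"],s["orientation"],s["ft_force"])
rows(s["ee_pos"],s["orientation"][2],[.4847,.0313,.050],-61.7,10)
p,d=bot.capture("scene"); cv2.imwrite("pics/s13.png",cv2.resize(p[190:280,230:360,::-1],None,fx=6,fy=6,interpolation=cv2.INTER_CUBIC))
p,d=bot.capture("wrist"); cv2.imwrite("pics/w13.png",p[:,:,::-1])
E
```

```text
24.975 [0.43299362 0.08681906 0.05378745] [-1.79975964e+02 -3.24109674e-02 -2.96648975e+01] [ 0.25827644 -0.38914999 -1.95361916]
[[0, 0.002, 0.0006, 0.0001, 0, 0, np.float64(0.9)], [0, 0.0075, 0.0024, 0.0004, 0, 0, np.float64(3.3)], [0, 0.0156, 0.0049, 0.0008, 0, 0, np.float64(6.9)], [0, 0.0255, 0.008, 0.0013, 0, 0, np.float64(11.3)], [0, 0.0362, 0.0113, 0.0019, 0, 0, np.float64(16.0)]]
[[0, 0.0112, 0.0003, 0.0006, 0, 0, np.float64(4.7)], [0, 0.0215, 0.0005, 0.0011, 0, 0, np.float64(9.1)], [0, 0.03, 0.0007, 0.0015, 0, 0, np.float64(12.7)], [0, 0.0358, 0.0008, 0.0018, 0, 0, np.float64(15.1)], [0, 0.0379, 0.0009, 0.0019, 0, 0, np.float64(16.0)]]
```

View pics/s13.png

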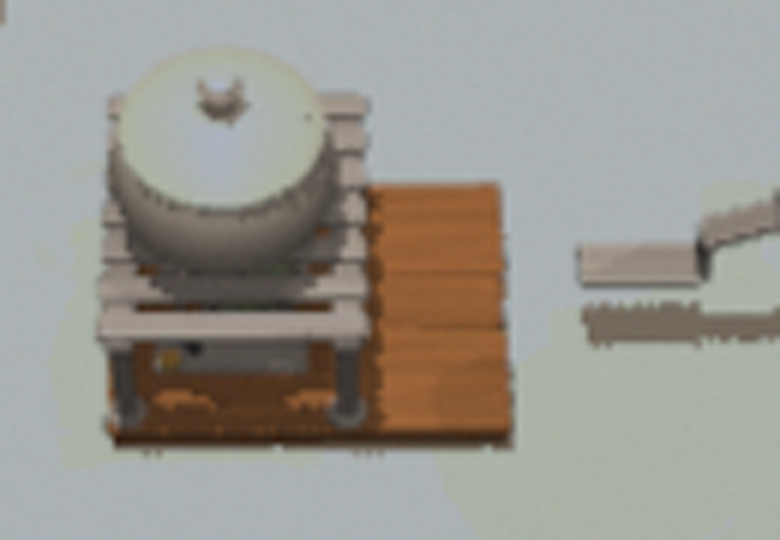

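View pics/w13.png

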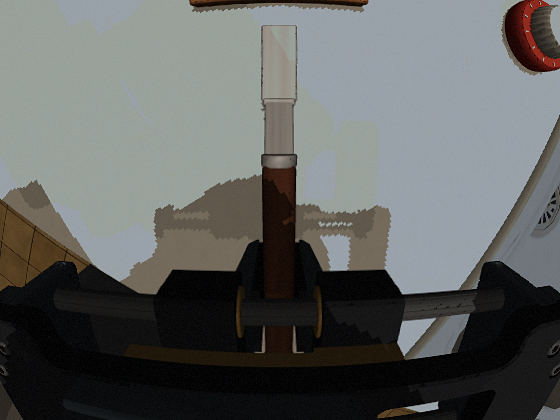

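The blade is empty and clean. I'll swing back to the original resting place and lay the lifter down.

>>> jog_arm(
  deltas=[
    [[0,0.002,0.0006,0,0,0,0.9],[0,0.0075,0.0024,0.0004,0,0,3.3],[0,0.0156,0.0049,0.0008,0,0,6.9],[0,0.0255,0.008,0.0013,0,0,11.3],[0,0.0362,0.0113,0.0019,0,0,16.0]],
  ],
)

```text
time: 25.7
ee_pos: [0.4593, 0.0591, 0.0512]
orientation: [180.0, 0.0, -45.9]
ft_force: [0.5, -0.7, -1.0]
gripper_width: 0.016
```

>>> jog_arm(
  deltas=[
    [[0,0.0112,0.0003,0.0006,0,0,4.7],[0,0.0215,0.0005,0.0011,0,0,9.1],[0,0.03,0.0007,0.0015,0,0,12.7],[0,0.0358,0.0008,0.0018,0,0,15.1],[0,0.0379,0.0009,0.0019,0,0,16.0]],
  ],
)

```text
time: 26.32
ee_pos: [0.4848, 0.0315, 0.0494]
orientation: [180.0, 0.0, -61.7]
ft_force: [0.1, -0.3, -1.0]
gripper_width: 0.0158
```

>>> jog_arm(
  deltas=[
    [[0,0,0,0.012,0,0,0],[0,0,0,0.023,0,0,0],[0,0,0,0.028,0,0,0],[0,0,0,0.03,0,0,0]],
  ],
)

```text
time: 26.82
ee_pos: [0.4842, 0.0318, 0.019]
orientation: [180.0, 0.0, -61.6]
ft_force: [-0.3, 0.4, -1.3]
gripper_width: 0.0158
```

>>> jog_arm(
  deltas=[
    [[0,0,0,0.0005,0,0,0],[0.0,0,0,0.0006,0,0,0]],
  ],
)

```text
time: 27.08
ee_pos: [0.4847, 0.0317, 0.0191]
orientation: [-180.0, -0.0, -61.6]
ft_force: [-0.3, -0.5, -1.0]
gripper_width: 0.0163
```

>>> jog_arm(
  deltas=[
    [[0.25,0,0,0,0,0,0],[0.4,0,0,0,0,0,0],[0.5,0,0,0,0,0,0],[0.5,0,0,-0.01,0,0,0],[0.5,0,0,-0.03,0,0,0]],
  ],
)

```text
time: 27.7
ee_pos: [0.4842, 0.0317, 0.0493]
orientation: [179.9, 0.0, -61.6]
ft_force: [-0.2, 0.3, -0.5]
gripper_width: 0.0458
```

>>> jog_arm(
  deltas=[
    [[0.6,0,0,-0.04,0,0,0],[0.6,0,0,-0.09,0,0,0],[0.6,0,0,-0.14,0,0,0],[0.6,0,0,-0.17,0,0,0]],
  ],
)

```text
time: 28.2
ee_pos: [0.4849, 0.0317, 0.2221]
orientation: [-179.8, -0.1, -61.6]
ft_force: [0.7, -0.0, 0.1]
gripper_width: 0.0547
```

```bash
python3 snap.py w14;python3 - <<'E'
from h import *
from cell import bot
s=bot.state()
for n in("scene","top"):
    p,d=bot.capture(n);cv2.imwrite(f"pics/{n}14.png",p[:,:,::-1]);np.save(n+"14.npy",d)
    print(n,[(np.round(b["at"],4),b["score"]) for b in bot.boxes_of(n,"tealight_mid")[:4]])
# where camera would sit
k=bot.camera_params("wrist");print(k["position"],k["rotation"],s["ee_pos"],s["orientation"])
def sh(A,B,x0,x1,y0,y1):
    f=lambda I:cv2.cvtColor(I,cv2.COLOR_BGR2GRAY)[y0:y1,x0:x1].astype(np.float32)
    return cv2.phaseCorrelate(f(A),f(B),cv2.createHanningWindow((x1-x0,y1-y0),cv2.CV_32F))
I=cv2.imread
print(sh(I("pics/top0.png"),I("pics/top14.png"),210,330,160,280),sh(I("pics/scene0.png"),I("pics/scene14.png"),235,330,190,275))
E
```

```text
28.2 [0.4849 0.0317 0.2221] [-1.7985e+02 -9.0000e-02 -6.1640e+01] [ 0.74 -0.03  0.15] [-0.04 -0.03 -0.04] 0.054688524350086844
scene [(array([0.5585, 0.3171, 0.0251]), 0.43)]
top []
[0.55492818 0.07002396 0.38967368] [ 1.63560304e+02  7.87685051e-02 -6.16205534e+01] [0.48624904 0.0316657  0.22485626] [-179.66960278   -0.20085093  -61.63417571]
((-0.9222759586477096, -0.5397102082787342), 0.986411596470409) ((-0.7491193617272671, 0.19402162761670638), 0.9405588066136396)
```

View pics/w14.png

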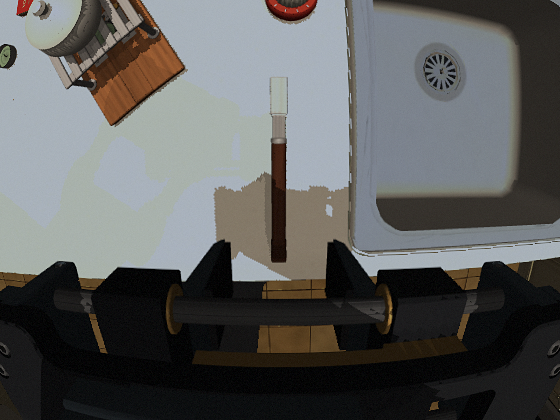

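The lifter is back on the worktop, with the blade at (279,95). The warmer's total shift is about 2.2 mm. Next I'll tilt the wrist camera to look into the mouth and confirm the seating.

```bash
python3 - <<'E'
from h import *
from cell import bot
s=bot.state();T=tool(s);k=bot.camera_params("wrist")
off=T.inv().apply(k["position"]-s["ee_pos"]);print("cam in tool",off)
o=np.array([.5625,.314]);u=np.array([np.cos(np.radians(60.5)),np.sin(np.radians(60.5))])
for t in (-40,40):
    B=R.from_euler("xyz",[180,0,-29.5],degrees=True)*R.from_rotvec([t,0,0],degrees=True)
    cam=np.r_[o-.23*u,.19]; tcp=cam-B.apply(off)
    fin=B.apply([0,0,1]); print(t,"tool z",fin,"along u",fin[:2]@u,"tcp",tcp, "tcp warmer x",(tcp[:2]-o)@u)
    print(T.inv().apply(tcp-s["ee_pos"]),(T.inv()*B).as_rotvec(degrees=True))
sc=cv2.imread("pics/scene14.png");cv2.imwrite("pics/s14.png",cv2.resize(sc[200:270,235:325],None,fx=8,fy=8,interpolation=cv2.INTER_CUBIC))
E
```

```text
cam in tool [-8.28597774e-05 -8.04538318e-02 -1.70926884e-01]
-40 tool z [-0.31652376 -0.55945386 -0.76604444] along u -0.6427876096865395 tcp [ 0.36486362 -0.03548939  0.11077714] tcp warmer x -0.40150089401752503
[0.00251451 0.13682951 0.10803923] [-38.91318779  11.22579427 -30.80224016]
40 tool z [ 0.31652376  0.55945386 -0.76604444] along u 0.6427876096865393 tcp [0.47306846 0.15576202 0.00734768] tcp warmer x -0.18176152748205726
[-0.1143592  -0.04927447  0.21142631] [ 38.94424216 -11.20019922 -30.81267186]
```

View pics/s14.png

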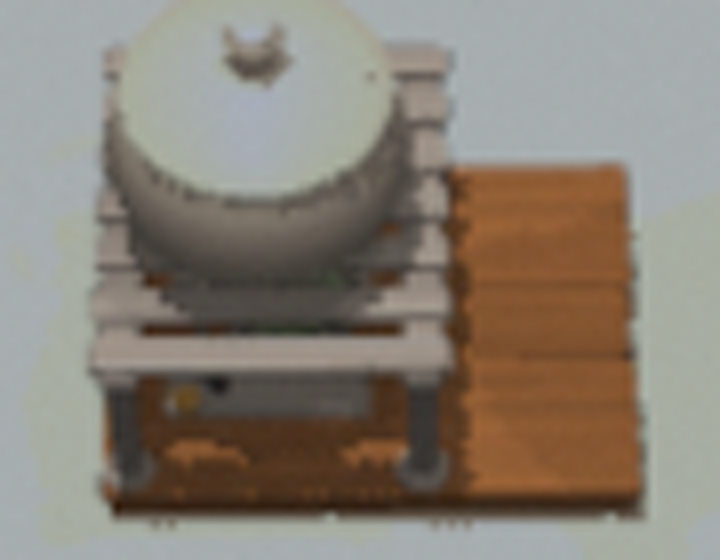

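```bash
python3 - <<'E'
from h import *
from cell import bot
s=bot.state();T=tool(s)
print(delta(s,[.473,.156,.15],-29.5))
E
```

```text
(array([-0.11462252, -0.04928136,  0.06877402]), array([ 1.55478556e-02,  1.35368558e-02, -3.21369516e+01]))
```

>>> jog_arm(
  deltas=[
    [[0.6,-0.028,-0.012,0.01,0,0,-8],[0.6,-0.057,-0.024,0.03,0,0,-16],[0.6,-0.086,-0.037,0.05,0,0,-24],[0.6,-0.115,-0.049,0.069,0,0,-32]],
  ],
)

```text
time: 28.95
ee_pos: [0.4721, 0.157, 0.1483]
orientation: [179.9, 0.1, -29.4]
ft_force: [1.0, 0.1, -0.9]
gripper_width: 0.0546
```

>>> jog_arm(
  deltas=[
    [[0.6,0,0,0.025,10,0,0],[0.6,0,0,0.05,20,0,0],[0.6,0,0,0.08,30,0,0],[0.6,0,0,0.1,40,0,0],[0.6,0,0,0.1,40,0,0]],
  ],
)

```text
time: 29.58
ee_pos: [0.4636, 0.1715, 0.0639]
orientation: [-148.9, 3.1, -27.1]
ft_force: [-0.5, 0.4, 0.2]
gripper_width: 0.0546
```

```bash
python3 snap.py w15; python3 -c "
import cv2;a=cv2.imread('pics/w15.png')[0:210,140:420];cv2.imwrite('pics/w15z.png',cv2.resize(a,None,fx=2.8,fy=2.8,interpolation=cv2.INTER_CUBIC))
from cell import bot
import numpy as np
print([(np.round(b['at'],4),b['score']) for b in bot.boxes_of('wrist','tealight_mid')[:4]])"
```

```text
29.575 [0.4636 0.1715 0.0639] [-148.94    3.13  -27.09] [-0.49  0.36  0.18] [-0.29  0.07  0.03] 0.054622074073487535
[(array([0.5566, 0.3035, 0.0254]), 0.75), (array([0.5966, 0.0926, 0.0036]), 0.2)]
```

View pics/w15z.png

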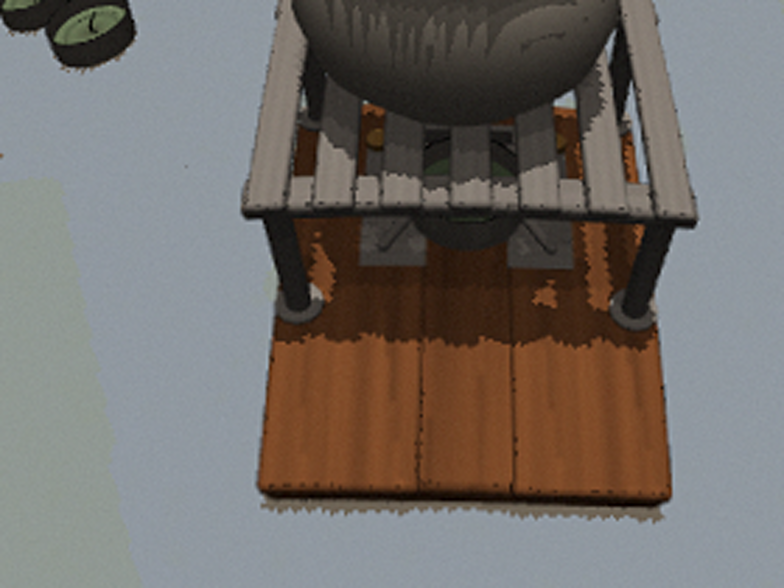

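The tilted view shows the tealight between the two flared wires, with its front wall at about (468,235) in the zoom, centred and level. I'll overlay the model to check position and height.

```bash
python3 - <<'E'
from h import *
k=np.load("w15k.npy",allow_pickle=True).item()
im=cv2.imread("pics/w15.png"); z=lambda p:np.array(p,float)/2.8+[140,0]
c=unprojw(k,z([[258,488],[669,494]]),.014); print(c)
e=c[1]-c[0];print(np.linalg.norm(e)); m=c.mean(0)[:2]; n=np.array([-e[1],e[0]])/np.linalg.norm(e[:2]); n=n[:2]
y=np.array([-n[1],n[0]]); o=m+.095*n; print("origin",o,"yaw",np.degrees(np.arctan2(n[1],n[0])))
W=lambda X:np.c_[o+np.outer(np.atleast_2d(X)[:,0],n)+np.outer(np.atleast_2d(X)[:,1],y),np.atleast_2d(X)[:,2]]
# estimate from visible bottom front of cup, zoom approx (468,248)
for hz in (.0158,.014): print("bottom front",hz,[(round(float((w[:2]-o)@n)*1000,1),round(float((w[:2]-o)@y)*1000,1)) for w in unprojw(k,z([[468,248]]),hz)])
big=cv2.resize(im[0:210,140:420],None,fx=2.8,fy=2.8,interpolation=cv2.INTER_CUBIC)
t=np.linspace(0,2*np.pi,90)
for xc,col in((.0085,(0,255,255)),):
  for hz in(.0158,.0308):
    q=projw(k,W(np.c_[xc+.019*np.cos(t),.019*np.sin(t),np.full(90,hz)]))
    cv2.polylines(big,[((q-[140,0])*2.8).round().astype(int)],True,col,1)
for X in ([-.032,.052,.014],[-.032,-.052,.014],[-.04,.06,.063],[-.04,-.06,.063]):
    q=(projw(k,W(X))[0]-[140,0])*2.8; cv2.circle(big,tuple(q.round().astype(int)),3,(255,0,255),-1)
cv2.imwrite("pics/w15o.png",big[80:330,200:720].repeat(1,0))
cv2.imwrite("pics/w15o.png",cv2.resize(big[80:330,220:720],None,fx=1.6,fy=1.6))
E
```

```text
[[0.46417266 0.26098648 0.014     ]
 [0.56723019 0.20430742 0.014     ]]
0.11761534936167967
origin [0.5614821  0.31588835] yaw 61.19031221740609
bottom front 0.0158 [(-11.8, -1.5)]
bottom front 0.014 [(-10.5, -1.5)]
```

View pics/w15o.png

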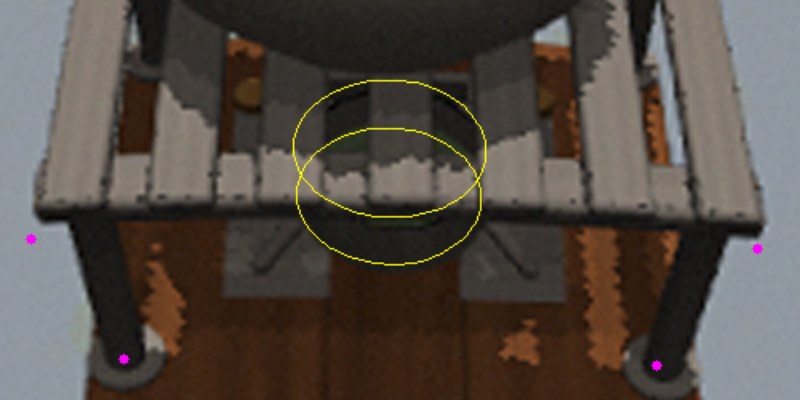

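The overlay fits the cup at x≈+8 mm, on the midline and at ledge height, with no visible tilt. The lifter lies clear and the gripper touches nothing, so I'm handing in.

```bash
python3 - <<'E'
from cell import bot
import numpy as np
p,d=bot.capture("scene");print([(np.round(b["at"],3),b["score"]) for b in bot.boxes_of("scene","lifter_grip")[:2]])
print(bot.state()["time"],bot.finish_job())
E
```

```text
[(array([0.444, 0.013, 0.019]), 0.68)]
the job is handed in; nothing more can be done
29.775 None
```

The tealight is in the clip and the job is handed in at about 30 s, but I overshot the final push. That push may have broken the 14 N limit. I sent three 2 mm steps together, and the wrist force reached about 17 N against the hard stop.

**Overshoot:** part of that force was the blade dragging on the channel floor. I could not measure the force on the tealight itself, so I can't rule out that it passed 14 N. The push also moved the warmer about 2.2 mm, measured by comparing pictures; the limit is 4 mm.

**What I did:** I lifted the lifter level by its handle, lowered the blade into the channel until it just touched, and slid it in 0.4 mm above the floor. I felt light resistance with the tealight centre near warmer x −8 to −5 mm, probably the wires, then the hard stop near +9 mm. I backed off, drew the lifter out with no resistance and laid it back where it started.

**Last checks:**
- **Tealight:** the tilted wrist view shows it between the two wires, on the midline, at ledge height and with no visible tilt. A model overlay on that picture puts its centre at about x +8 mm, which agrees with the scene camera and with the hard stop. The overlay missed the grate and post corners by a few millimetres, so that position is only good to a few millimetres.
- **Lifter:** it lies on the worktop with its tip about 0.2 m from the warmer.
- **Everything else:** the pot is still on the grate. I saw no contact with the spare tealights, matchbox or timer, but did not measure their positions again at the end.

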